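Put the matching lids on four unglazed pots

ROBOT

A 6-joint arm with a two-finger parallel gripper is mounted at the origin on the work surface. World frame = base frame: x ahead of the robot, y to its left, z up, the work surface at z = 0. Lengths are in mm, angles in rad, forces in N, time in s.
With the tool pointing down it reaches from about 350 to 975 mm from the base axis. Payload 7.1 kg.
Tool frame: the origin (TCP) lies midway between the tips of the shut fingers; the grasp point (between the pads) lies 19 mm behind it; z points along the fingers, y is the direction in which the jaws open and shut (so a half turn about z gives the same grasp; the last joint's range is limited). The gripper opens to 88 mm and grips with 3 to 60 N. Pads are 20 mm wide; open, the fingers measure 115 mm over their backs; the gripper's body (75 mm by 178 mm) begins 61 mm behind the grasp point.
Start: joints at [-1.366, 0.423, 1.63, -0, 1.089, -0.019], TCP at [138.73, -609.392, 222.675] pointing down, gripper open.
Joint ranges: [-3, 3], [-0.9, 2.11], [0.09, 2.58], [-1.31, 4.45], [0.11, 2.69], [-2.54, 2.54]. Speed limits (rad/s): [2.39, 2.39, 3.01, 3.14, 3.14, 3.14].

INTERFACE

Orientations are given as a rotation vector (axis times angle).
In Python, from workcell import ctrl, eyes, spotter gives the robot as it stands. The module is installed in compiled form; this text tells all that it offers.
- The arm moves only by the shell command python3 -m jog 'ROWS' [OPENING]. ROWS is JSON, a list of rows, each a list of 2 entries, a list of its own where there are three numbers: the shift along the tool's x, y, z in cm, then the turn, a rotation vector about the tool's x, y, z in degrees. A call has 1 to 8 rows; each row is the pose to reach, as a shift and turn from the pose measured when the call began, along the tool's axes at that moment; what a row does not reach only later rows make up. A row lasts 1/12 s, in which the tool goes at most 41.7 mm and 7.16 degrees, less where a joint would pass 70% of its speed; a pose out of reach is approached as far as the arm can. A call with a gripper value outside its range is refused whole. OPENING is the gripper command: -1 is fully open, 1 is shut, values between are in proportion, set as the call begins (- or left out, the last holds). The fingers move at their own pace and stop on an object; the grip force is fixed at half the most. Time passes only in rows, so rows that repeat a pose let the fingers close. It gives the time, the measured TCP pose, the force and the opening at its end, in the units of the state.
- ctrl.get_obs(): the state, without advancing time (a new reading comes with each control period).
- eyes.get_image(name): name is "scene" or "top" or "wrist"; returns the picture (420x560x3 uint8, blue, green, red); there is no depth.
- eyes.get_calibration(name): a dict with "fx", "fy", "cx", "cy" (pixels), "k1" (the pictures are not rectified: a ray, as slopes to the right and down, at radius r is drawn at 1 + k1 r^2 times it, then the intrinsics apply), "R" (3x3) and "t" (3): a world point X has camera coordinates R X + t. Camera axes: x right, y down, z forward; pixel columns grow to the right and rows downward; lengths in mm; the calibration is good to about 2 mm. A picture is of the moment at which its call begins: read the wrist's pose just before it. get_calibration takes no time and is no camera call; for the wrist camera it gives the pose at the moment of the call.
- ctrl.close_job(): hands the job in, once; it reports no verdict.
Trained networks look in the newest picture that a camera, given by its name, has taken for a name from the list of things; names that differ only in an ending like _2 or _b are one class to them, and where a whole thing is asked for, a point or a joint stands for the part that bears it (a point fixed in the world has none). Each returns a list of dicts, best first, with "confidence" (0 to 1); they miss things now and then, are a little off and sometimes report something else, mostly with a low value. They report only what shows in the picture. A call takes as long as a camera call. They do not tell look-alikes from the thing itself.
- spotter.spot_in(camera, query): "point" ([x, y, z] in mm, in world coordinates, good to about 4 mm: the middle of the surface that is visible of it).
- spotter.cut_out(camera, query): "pixels" (420x560 bool, what is visible of it).
The state is a dict: "t": time; "qpos": joint angles; "qvel": joint speeds; "joint_torque": joint torques, N m; "ee_pos": TCP position; "orientation": TCP orientation; "ft_force": force on the tool from outside, world axes, zero at the start; "moment": the same for the moment, N m; "width": finger opening in mm.
Only numpy, scipy, OpenCV 4.12 (cv2) and the standard library are available. Lean on these libraries where they do the work, as an engineer would, in place of code of your own. Each camera call takes 0.05 s, during which the arm holds its last target.

TASK

Put each of the four unglazed clay lids on the pot of its own shape: octagon, square, oblong and round. Each lid must sit level and centred on its pot, flange inside the mouth, with its sides lined up with the pot's sides. Set the lids down gently without dropping them, do not push the pots out of their places, and leave the white cup and the kiln prop alone.

Things in the scene. Friction and masses are not known exactly. Their poses are not given: they have to be found in the camera images.
- lid_octagon: Terracotta lid, regular octagon 116 mm across flats, flange 76 mm across flats, square knob 24 x 24 mm sides along x, y; x points to the middle of a flat. 0.20 kg. From below: flange 4 mm deep, plate 8 mm (z 4-12), knob 28 mm (z 12-40). Origin: centre of flange underside, z up. Starts on the table, knob up. Seated: plate on the rim, flange in the mouth (9 mm play), origin 4 mm below the rim.
- lid_square: Terracotta lid, square 90 x 90 mm, flange 50 x 50 mm, square knob 24 x 24 mm; all sides along x and y. 0.15 kg. From below: flange 4 mm deep, plate 8 mm (z 4-12), knob 28 mm (z 12-40). Origin: centre of flange underside, z up. Starts on the table, knob up. Seated: plate on the rim, flange in the mouth (9 mm play), origin 4 mm below the rim.
- lid_oblong: Terracotta lid, rectangle 130 mm along x by 78 mm along y, flange 90 x 38 mm, with a bar knob 50 mm along x and 16 mm wide along y. 0.18 kg. From below: flange 4 mm deep, plate 8 mm (z 4-12), knob 28 mm (z 12-40). Origin: centre of flange underside, z up. Starts on the table, knob up. Seated: plate on the rim, flange in the mouth (9 mm play), origin 4 mm below the rim.
- lid_round: Terracotta lid, round, diameter 90 mm, flange diameter 50 mm, round knob diameter 24 mm. 0.13 kg. From below: flange 4 mm deep, plate 8 mm (z 4-12), knob 28 mm (z 12-40). Origin: centre of flange underside, z up. Starts on the table, knob up. Seated: plate on the rim, flange in the mouth (9 mm play), origin 4 mm below the rim.
- pot_octagon: Open unglazed terracotta pot, regular octagon 110 mm across flats outside, 94 mm inside, 50 mm tall; x points at the middle of a flat side. 0.55 kg. Walls 8 mm thick. Origin: centre of its underside, z up. Loose, stands on the table with its mouth up.
- pot_square: Open unglazed terracotta pot, square 84 x 84 mm outside, 68 x 68 mm inside, 60 mm tall, sides along x and y. 0.50 kg. Walls 8 mm thick. Origin: centre of its underside, z up. Loose, stands on the table with its mouth up.
- pot_oblong: Open unglazed terracotta pot, rectangle 124 mm along x by 72 mm along y outside, 108 x 56 mm inside, 45 mm tall. 0.50 kg. Walls 8 mm thick. Origin: centre of its underside, z up. Loose, stands on the table with its mouth up.
- pot_round: Open unglazed terracotta pot, round, 84 mm outside diameter, 68 mm inside, 62 mm tall. 0.40 kg. Walls 8 mm thick. Origin: centre of its underside, z up. Loose, stands on the table with its mouth up.
- cup: Bystander: small white ceramic cup without handle, 50 mm rim diameter, 50 mm tall, standing among the pots. Origin: centre of its underside. Not to be disturbed.
- prop: Bystander: kiln prop, an upright off-white tube 40 mm in diameter, 65 mm tall, with a 16 mm hole, standing among the pots. Origin: centre of its underside. Not to be disturbed.
Not all that is in view belongs to the job. Leave any green look-alike of the lid_round alone.

How it is judged (in metres and radians):
At the end, for the whole second after the job is handed in: Every lid rests on the pot of its own shape: centres within 10 mm, height within 3 mm of seated (origin 4 mm below the rim), lid and pot level within 0.06 rad, sides of octagon, square and oblong lined up within 0.2 rad (any equivalent turn); lids and pots at rest (horizontal distance between lid_octagon and pot_octagon below 0.01 m and z of lid_octagon in the frame of pot_octagon between 0.043 and 0.049 m and angle between each of lid_octagon, pot_octagon, lid_square, pot_square, lid_oblong, pot_oblong, lid_round, pot_round's own z axis and vertical below 0.06 rad and linear speed of each of lid_octagon, pot_octagon, lid_square, pot_square, lid_oblong, pot_oblong, lid_round, pot_round below 0.01 m/s and (angle between the x axis of lid_octagon and the x axis of pot_octagon, either way round below 0.2 rad or angle between the x axis of lid_octagon and the x axis of pot_octagon, either way round above 1.3708 rad or angle between the x axis of lid_octagon and the x axis of pot_octagon, either way round between 0.585398 and 0.985398 rad) and horizontal distance between lid_square and pot_square below 0.01 m and z of lid_square in the frame of pot_square between 0.053 and 0.059 m and (angle between the x axis of lid_square and the x axis of pot_square, either way round below 0.2 rad or angle between the x axis of lid_square and the x axis of pot_square, either way round above 1.3708 rad) and horizontal distance between lid_oblong and pot_oblong below 0.01 m and z of lid_oblong in the frame of pot_oblong between 0.038 and 0.044 m and angle between the x axis of lid_oblong and the x axis of pot_oblong, either way round below 0.2 rad and horizontal distance between lid_round and pot_round below 0.01 m and z of lid_round in the frame of pot_round between 0.055 and 0.061 m); the robot touches nothing.
It fails at once if a pot is pushed more than 30 mm from where it stood (distance of any of pot_octagon, pot_square, pot_oblong, pot_round from where it was at the start of the episode above 0.03 m).
It fails at once if a lid is dropped: free of the fingers it moves faster than 0.6 m/s (a fall of about 2 cm) ((contact force between the fingers and lid_octagon below 0.05 N and linear speed of lid_octagon above 0.6 m/s) or (contact force between the fingers and lid_square below 0.05 N and linear speed of lid_square above 0.6 m/s) or (contact force between the fingers and lid_oblong below 0.05 N and linear speed of lid_oblong above 0.6 m/s) or (contact force between the fingers and lid_round below 0.05 N and linear speed of lid_round above 0.6 m/s)).
It fails at once if the cup or the kiln prop is moved more than 20 mm (distance of any of cup, prop from where it was at the start of the episode above 0.02 m).
It also fails if it takes over 120 s, if anything falls off the work surface, if the arm or the gripper's body presses on something with over 40 N, if the wrist force passes 120 N, or if a joint passes its speed limit or range.

## Working session

There is one attempt and no reset: what is moved stays moved. The work goes in short steps, Python scripts to look and compute and a shell command to move; the robot and the scene stay as the last step left them, time stands still between calls to the robot, and variables do not carry over. Pictures are saved under pics/ and viewed, and the job is handed in when it is done.

```bash
mkdir -p pics; ls; python3 - <<'E'
from workcell import ctrl, eyes, spotter
import cv2
o=ctrl.get_obs(); print(o)
for n in ["scene","top","wrist"]:
    im=eyes.get_image(n); cv2.imwrite(f"pics/{n}0.png",im)
    c=eyes.get_calibration(n); print(n,c)
E
```

```text
pics
{'t': 0.0, 'qpos': array([-1.36601188e+00,  4.23853345e-01,  1.63066322e+00, -4.45338246e-07,
        1.08860149e+00, -1.90144816e-02]), 'qvel': array([-1.06899336e-03,  1.48255931e-03, -1.44099972e-03, -1.13613525e-03,
       -8.46008683e-05, -1.52808971e-03]), 'joint_torque': array([-3.09188828e-03, -5.44631052e+01, -2.73668557e+01,  6.40878431e-02,
        2.27732747e-02, -9.49729861e-05]), 'ee_pos': array([ 138.61490257, -608.87594421,  221.90441236]), 'orientation': array([-3.12043512e+00, -3.50640073e-01,  2.22750825e-04]), 'ft_force': array([ 0.33701108, -0.36774018, -0.50672517]), 'moment': array([ 0.02176719, -0.01855763,  0.06935215]), 'width': 87.95028925717388}
scene {'fx': 434.81347166692626, 'fy': 434.81347166692626, 'cx': 279.030312200955, 'cy': 205.20836409102657, 'k1': -0.016971301982995724, 'R': array([[-0.34157168,  0.93973312,  0.01518068],
       [ 0.69746239,  0.26427231, -0.66611287],
       [-0.62998016, -0.21693734, -0.74569644]]), 't': array([ 168.5809186 , -341.12015684, 1379.83601339])}
top {'fx': 422.34753568898486, 'fy': 422.34753568898486, 'cx': 277.3473028532085, 'cy': 211.34652093611385, 'k1': -0.12180463166976625, 'R': array([[ 0.01642582, -0.99972266, -0.01687618],
       [-0.98172513, -0.01292503, -0.18986497],
       [ 0.18959418,  0.01968645, -0.98166516]]), 't': array([ -8.61209772, 528.54403241, 996.52939057])}
wrist {'fx': 299.5880725146748, 'fy': 299.5880725146748, 'cx': 273.35129921484673, 'cy': 208.70839726812207, 'k1': -0.05055574300626506, 'R': array([[ 0.22174186, -0.97510358, -0.00188672],
       [-0.94299012, -0.21493084,  0.25411486],
       [-0.24819382, -0.05456874, -0.96717221]]), 't': array([-622.95162817,  -30.760067  ,  389.78776899])}
```

View pics/top0.png

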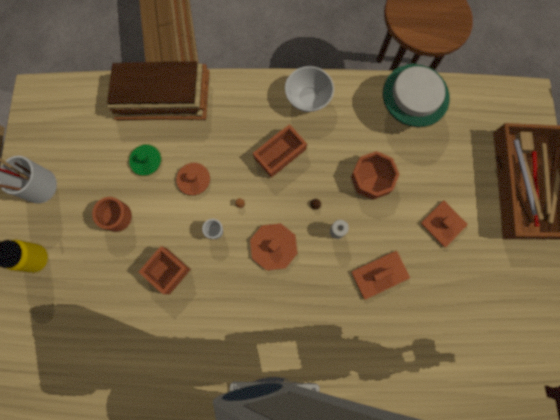

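View pics/scene0.png

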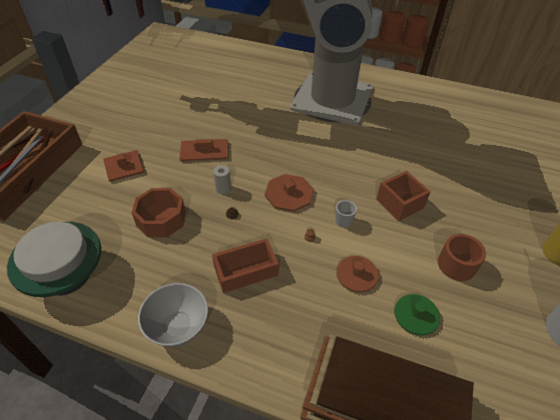

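View pics/wrist0.png

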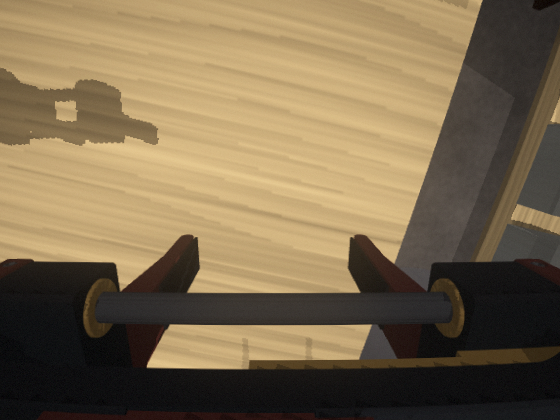

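In the top image:
- **Lids:** octagon (273,247), square (443,223), oblong (380,275), round (193,179). The green look-alike is at (145,160).
- **Pots:** octagon (375,175), square (163,271), oblong (280,151), round (112,214).
- **Bystanders:** cup (213,229), prop (341,229).

The scene view agrees. Next I'll fit the known shapes to the masks.

```bash
cat > h.py <<'E'
import numpy as np, cv2
from scipy.optimize import minimize
from scipy.spatial.transform import Rotation as Ro
from workcell import ctrl, eyes, spotter
def proj(c,X):
    P=np.asarray(X)@np.array(c['R']).T+np.array(c['t'])
    s=P[:,:2]/P[:,2:]; r2=(s**2).sum(1,keepdims=True); s=s*(1+c['k1']*r2)
    return s*[c['fx'],c['fy']]+[c['cx'],c['cy']]
def rect(a,b): return np.array([[a,b],[-a,b],[-a,-b],[a,-b]])/2.
def ngon(n,flat,off): 
    R=flat/2/np.cos(np.pi/n); t=off+2*np.pi*np.arange(n)/n; return np.c_[R*np.cos(t),R*np.sin(t)]
octa=lambda f: ngon(8,f,np.pi/8)
circ=lambda d: ngon(48,d,0)
def prism(p,z0,z1): return np.r_[np.c_[p,np.full(len(p),z0)],np.c_[p,np.full(len(p),z1)]]
H={'octagon':50,'square':60,'oblong':45,'round':62}
PL={'octagon':octa(116),'square':rect(90,90),'oblong':rect(130,78),'round':circ(90)}
KN={'octagon':rect(24,24),'square':rect(24,24),'oblong':rect(50,16),'round':circ(24)}
PO={'octagon':octa(110),'square':rect(84,84),'oblong':rect(124,72),'round':circ(84)}
FL={'octagon':octa(76),'square':rect(50,50),'oblong':rect(90,38),'round':circ(50)}
PER={'octagon':45,'square':90,'oblong':180,'round':0}
def parts(name):
    k,s=name.split('_')
    if k=='lid': return [prism(FL[s],0,4),prism(PL[s],4,12),prism(KN[s],12,40)]
    return [prism(PO[s],0,H[s])]
SC=4
def sil(c,ps,x,y,z,yaw,shape=(420,560)):
    m=np.zeros((shape[0],shape[1]),np.uint8)
    R=Ro.from_euler('z',yaw).as_matrix()
    for p in ps:
        q=proj(c,p@R.T+[x,y,z]); h=cv2.convexHull(q.astype(np.float32))
        cv2.fillConvexPoly(m,np.round(h*256).astype(np.int32),255,lineType=cv2.LINE_AA,shift=8)
    return m/255.
def fit(name,masks,cals,x0,z=0.,extra=None):
    ps=parts(name); s=name.split('_')[1]; best=None
    per=PER[s]
    def cost(v):
        tot=0
        for m,c in zip(masks,cals):
            a=sil(c,ps,v[0],v[1],z,v[2]/30.)
            tot+=np.abs(a-m).sum()/m.sum()
        return tot
    yaws=[0] if per==0 else np.radians(np.arange(0,per,per/6))
    for w in yaws:
        r=minimize(cost,[x0[0],x0[1],w*30],method='Nelder-Mead',options=dict(initial_simplex=[[x0[0],x0[1],w*30],[x0[0]+12,x0[1],w*30],[x0[0],x0[1]+12,w*30],[x0[0],x0[1],w*30+5]],xatol=.05,fatol=1e-5))
        if best is None or r.fun<best.fun: best=r
    yaw=np.degrees(best.x[2]/30)
    if per: yaw=(yaw+per/2)%per-per/2
    return best.x[0],best.x[1],yaw,best.fun
def tool():
    o=ctrl.get_obs(); R=Ro.from_rotvec(o['orientation']).as_matrix(); return o,R
def goto(x,y,z,yjaw,half=True):
    """print shift cm / turn deg for TCP at x,y,z pointing down with jaw axis (tool y) at world angle yjaw deg"""
    o,R=tool(); p=o['ee_pos']; best=None
    for k in ([0,180] if half else [0]):
        a=np.radians(yjaw+k); ty=np.array([np.cos(a),np.sin(a),0]); tz=np.array([0,0,-1.]); tx=np.cross(ty,tz)
        T=np.c_[tx,ty,tz]; rv=np.degrees(Ro.from_matrix(R.T@T).as_rotvec())
        q6=o['qpos'][5]
        print(f"k={k} shift {np.round(R.T@(np.array([x,y,z])-p)/10,2)} turn {np.round(rv,1)} q6 {q6:.2f}")
    print('pose',np.round(p,1),'jaw deg',np.round(np.degrees(np.arctan2(R[1,1],R[0,1])),1),'tilt',np.round(np.degrees(np.arccos(-R[2,2])),2),'t',round(o['t'],2),'w',round(o['width'],1),'F',np.round(o['ft_force'],1))
E
cat > meas.py <<'E'
from h import *
import pickle
names=[a+'_'+b for a in('lid','pot') for b in('octagon','square','oblong','round')]+['cup','prop']
ims={n:eyes.get_image(n) for n in('top','scene')}
cals={n:eyes.get_calibration(n) for n in('top','scene')}
out={}
for n in names:
    r={}
    for cam in('top','scene'):
        d=spotter.cut_out(cam,n); 
        r[cam]=[(e['confidence'],e['pixels']) for e in d if e['confidence']>.2]
        print(n,cam,[(round(c,2),int(p.sum()),np.round(np.argwhere(p).mean(0)[::-1]).astype(int).tolist()) for c,p in r[cam]])
    out[n]=r
pickle.dump((ims,cals,out),open('m.pkl','wb'))
print(ctrl.get_obs()['t'])
E
python3 meas.py
```

```text
lid_octagon top [(0.63, 1788, [274, 246])]
lid_octagon scene [(0.72, 1399, [289, 193])]
lid_square top [(0.87, 1132, [444, 223])]
lid_square scene [(0.64, 850, [123, 165])]
lid_oblong top [(0.83, 1709, [380, 275])]
lid_oblong scene [(0.73, 923, [204, 149])]
lid_round top [(0.67, 851, [193, 179]), (0.58, 816, [144, 160])]
lid_round scene [(0.96, 1143, [356, 274]), (0.62, 1406, [417, 314]), (0.52, 432, [222, 179])]
pot_octagon top [(0.93, 1695, [375, 175])]
pot_octagon scene [(0.68, 2193, [159, 213])]
pot_square top [(0.86, 1446, [165, 270])]
pot_square scene [(0.81, 1671, [402, 195])]
pot_oblong top [(0.63, 1509, [280, 150])]
pot_oblong scene [(0.68, 2432, [246, 265])]
pot_round top [(0.66, 1103, [112, 214])]
pot_round scene [(0.94, 1721, [461, 257]), (0.3, 900, [123, 165])]
cup top [(0.63, 341, [212, 229]), (0.56, 1710, [274, 246])]
cup scene [(0.89, 452, [345, 213])]
prop top [(0.63, 281, [339, 229])]
prop scene [(0.58, 439, [222, 179])]
1.25
```

```bash
cat > fitall.py <<'E'
from h import *
import pickle
ims,cals,out=pickle.load(open('m.pkl','rb'))
res={}
x0s={}
def back(c,u,z):
    f=lambda v: ((proj(c,[[v[0],v[1],z]])[0]-u)**2).sum()
    return minimize(f,[600,0],method='Nelder-Mead').x
vis={n:ims[n].copy() for n in ims}
for n in out:
    if n in('cup','prop'): 
        u=np.argwhere(out[n]['top'][0][1]).mean(0)[::-1]; print(n,np.round(back(cals['top'],u,30))); continue
    k,s=n.split('_'); m={c:out[n][c][0][1].astype(float) for c in('top','scene')}
    u=np.argwhere(m['top']>0).mean(0)[::-1]; x0=back(cals['top'],u,6 if k=='lid' else 30)
    rt=fit(n,[m['top']],[cals['top']],x0); rs=fit(n,[m['scene']],[cals['scene']],x0)
    rb=fit(n,[m['top'],m['scene']],[cals['top'],cals['scene']],x0); res[n]=rb
    print(n,'top',np.round(rt,2),'scene',np.round(rs,2),'both',np.round(rb,2))
    for c in vis:
        a=(sil(cals[c],parts(n),rb[0],rb[1],0,np.radians(rb[2]))>.5).astype(np.uint8)
        cn,_=cv2.findContours(a,cv2.RETR_EXTERNAL,cv2.CHAIN_APPROX_NONE); cv2.drawContours(vis[c],cn,-1,(255,255,0),1)
        cn,_=cv2.findContours((m[c]>0).astype(np.uint8),cv2.RETR_EXTERNAL,cv2.CHAIN_APPROX_NONE); cv2.drawContours(vis[c],cn,-1,(0,255,255),1)
pickle.dump(res,open('res.pkl','wb'))
cv2.imwrite('pics/fit_top.png',cv2.resize(vis['top'][110:310,70:480],None,fx=1.95,fy=1.95,interpolation=cv2.INTER_NEAREST))
cv2.imwrite('pics/fit_scene.png',cv2.resize(vis['scene'][120:350,90:500],None,fx=1.95,fy=1.95,interpolation=cv2.INTER_NEAREST))
E
python3 fitall.py
```

```text
lid_octagon top [4.4651e+02 7.3600e+00 7.4600e+00 4.0000e-02] scene [4.4492e+02 9.4900e+00 7.1400e+00 6.0000e-02] both [4.4597e+02 8.1000e+00 7.8300e+00 1.1000e-01]
lid_square top [ 5.1207e+02 -4.3429e+02  4.3760e+01  1.3000e-01] scene [ 5.0747e+02 -4.3489e+02  4.4090e+01  1.4000e-01] both [ 5.0921e+02 -4.3408e+02  4.4450e+01  2.7000e-01]
lid_oblong top [ 3.7812e+02 -2.6316e+02 -6.5130e+01  4.0000e-02] scene [ 3.7432e+02 -2.6302e+02 -6.2140e+01  2.0000e-01] both [ 3.7787e+02 -2.6288e+02 -6.5430e+01  2.5000e-01]
lid_round top [6.2277e+02 2.2474e+02 1.6000e-01 1.4000e-01] scene [6.1929e+02 2.2238e+02 2.4500e+00 1.7000e-01] both [6.2277e+02 2.2462e+02 1.0000e-01 3.1000e-01]
pot_octagon top [ 6.3321e+02 -2.5018e+02  1.7220e+01  8.0000e-02] scene [ 6.3101e+02 -2.4871e+02  2.0490e+01  4.0000e-02] both [ 6.3189e+02 -2.4908e+02  1.9090e+01  1.2000e-01]
pot_square top [ 3.7908e+02  2.7786e+02 -3.8670e+01  5.0000e-02] scene [ 3.7793e+02  2.7725e+02 -3.2050e+01  9.0000e-02] both [ 3.7900e+02  2.7748e+02 -3.7400e+01  1.5000e-01]
pot_oblong top [ 6.9677e+02 -4.0100e+00 -4.6960e+01  8.0000e-02] scene [ 6.9361e+02 -3.4600e+00 -5.0180e+01  5.0000e-02] both [ 6.9498e+02 -3.8600e+00 -4.9030e+01  1.4000e-01]
pot_round top [5.1945e+02 4.2664e+02 7.6200e+00 9.0000e-02] scene [5.1711e+02 4.2601e+02 5.9700e+00 8.0000e-02] both [5.1900e+02 4.2637e+02 7.6200e+00 1.7000e-01]
cup [485. 163.]
prop [ 489. -156.]
```

View pics/fit_top.png

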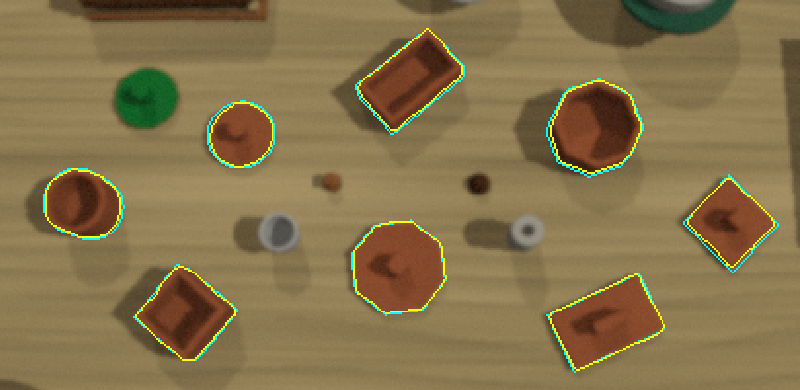

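View pics/fit_scene.png

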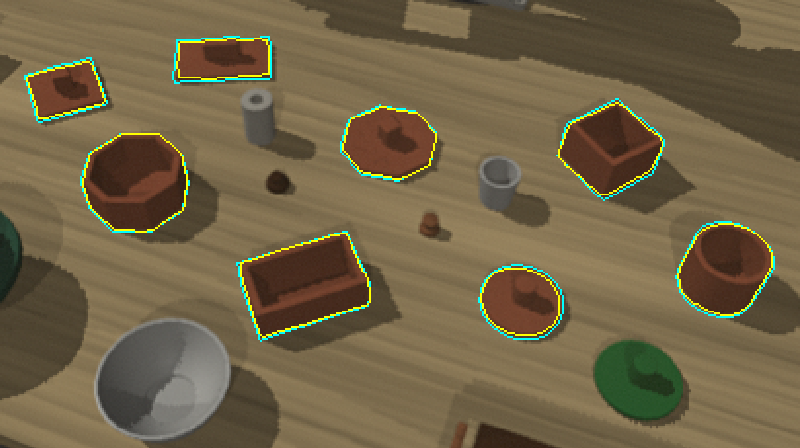

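The fits match the outlines in both views. The octagon, square, oblong and round lids are the brown ones, and the green look-alike is excluded. I'll start with the square lid, which is nearest to the tool.

```bash
python3 - <<'E'
from h import *
c=eyes.get_calibration('wrist'); o,R=tool()
print('tcp px',proj(c,[o['ee_pos'],o['ee_pos']+R[:,2]*100, o['ee_pos']-R[:,2]*19]))
for a in(44.5,-45.5): goto(510,-434,150,a)
E
```

```text
tcp px [[275.42347276 253.14468416]
 [274.7633893  209.14250082]
 [275.64033077 267.64597346]]
k=0 shift [40.09 -8.86  7.27] turn [   0.    -0.  -121.7] q6 -0.02
k=180 shift [40.09 -8.86  7.27] turn [-0.  -0.  58.3] q6 -0.02
pose [ 138.7 -609.4  222.7] jaw deg -77.2 tilt 0.0 t 1.25 w 87.7 F [ 0.1 -0.1 -0.5]
k=0 shift [40.09 -8.86  7.27] turn [ -0.   -0.  -31.7] q6 -0.02
k=180 shift [40.09 -8.86  7.27] turn [ -0.    0.  148.3] q6 -0.02
pose [ 138.7 -609.4  222.7] jaw deg -77.2 tilt 0.0 t 1.25 w 87.7 F [ 0.1 -0.1 -0.5]
```

```bash
python3 -m jog '[[[4,-0.9,0.7],[0,0,-4]],[[8,-1.8,1.4],[0,0,-8]],[[12,-2.7,2.1],[0,0,-12]],[[16,-3.6,2.8],[0,0,-16]],[[20,-4.4,3.5],[0,0,-20]],[[24,-5.3,4.2],[0,0,-24]],[[28,-6.2,5],[0,0,-28]],[[32,-7,5.5],[0,0,-31.7]]]' -1; python3 - <<'E'
from h import *
goto(510,-434,150,-45.5)
E
```

```text
t: 1.92
ee_pos: [436.6, -468.7, 167.0]
orientation: [-2.905, -1.195, 0.0]
ft_force: [0.1, -0.6, 0.1]
width: 87.8
k=0 shift [7.65 2.7  1.7 ] turn [-0.  -0.   0.2] q6 -0.05
k=180 shift [7.65 2.7  1.7 ] turn [ 0.000e+00 -1.000e-01 -1.798e+02] q6 -0.05
pose [ 436.6 -468.7  167. ] jaw deg -45.3 tilt 0.04 t 1.92 w 87.8 F [ 0.1 -0.6  0.1]
```

```bash
cat > wfit.py <<'E'
from h import *
import sys
# usage: wfit name x0 y0 z tag
n=sys.argv[1]; x0=[float(sys.argv[2]),float(sys.argv[3])]; z=float(sys.argv[4]); tag=sys.argv[5]
cam=sys.argv[6] if len(sys.argv)>6 else 'wrist'
c=eyes.get_calibration(cam); im=eyes.get_image(cam); d=spotter.cut_out(cam,n)
v=im.copy()
for e in d[:3]:
    m=e['pixels'].astype(float)
    r=fit(n,[m],[c],x0,z); print(round(e['confidence'],2),int(m.sum()),np.round(np.argwhere(m>0).mean(0)[::-1]),'fit',np.round(r,2))
    a=(sil(c,parts(n),r[0],r[1],z,np.radians(r[2]))>.5).astype(np.uint8)
    for q,col in((a,(255,255,0)),(e['pixels'].astype(np.uint8),(0,255,255))):
        cn,_=cv2.findContours(q,cv2.RETR_EXTERNAL,cv2.CHAIN_APPROX_NONE); cv2.drawContours(v,cn,-1,col,1)
    break
cv2.imwrite(f'pics/{tag}.png',v)
E
python3 -m jog '[[[3,1,0.7],[0,0,0]],[[6,2,1.4],[0,0,0.2]],[[7.65,2.7,1.7],[0,0,0.2]],[[7.65,2.7,1.7],[0,0,0.2]],[[7.65,2.7,1.7],[0,0,0.2]]]'; python3 wfit.py lid_square 510 -434 0 w_sq1
```

```text
t: 2.33
ee_pos: [510.2, -433.8, 149.7]
orientation: [-2.905, -1.192, 0.001]
ft_force: [-1.0, 0.2, 0.5]
width: 87.7
0.93 7555 [274. 198.] fit [ 5.096e+02 -4.330e+02  4.362e+01  4.000e-02]
```

View pics/w_sq1.png

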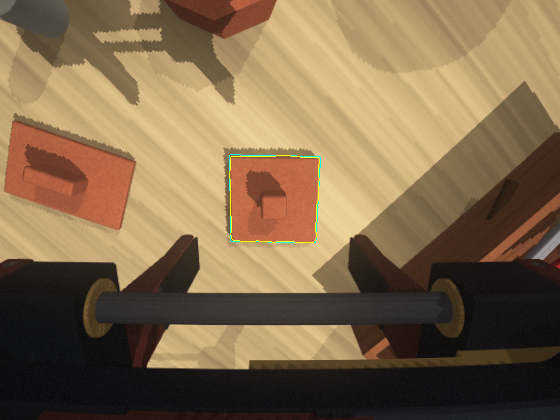

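```bash
python3 - <<'E'
from h import *
goto(509.6,-433.0,15,-46.4)
E
```

```text
k=0 shift [ 0.18 -0.07 13.52] turn [-0.1  0.   0.9] q6 0.07
k=180 shift [ 0.18 -0.07 13.52] turn [-0.000e+00 -1.000e-01 -1.791e+02] q6 0.07
pose [ 508.9 -434.8  150.2] jaw deg -45.5 tilt 0.06 t 2.43 w 87.5 F [-0.9  0.4  0.5]
```

```bash
python3 -m jog '[[[0,0,3],[0,0,0.9]],[[0.1,0,6],[0,0,0.9]],[[0.1,0,8.5],[0,0,0.9]],[[0.1,0,10.5],[0,0,0.9]],[[0.1,0,12],[0,0,0.9]],[[0.1,0,13],[0,0,0.9]],[[0.1,0,13.5],[0,0,0.9]],[[0.1,0,13.5],[0,0,0.9]]]'; python3 -m jog '[[[0,0,0],[0,0,0]],[[0,0,0],[0,0,0]],[[0,0,0],[0,0,0]],[[0,0,0],[0,0,0]],[[0,0,0],[0,0,0]],[[0,0,0],[0,0,0]],[[0,0,0],[0,0,0]],[[0,0,0],[0,0,0]]]' 1; python3 - <<'E'
from h import *
cv2.imwrite('pics/w_sq2.png',eyes.get_image('wrist')); goto(509.6,-433.0,15,-46.4)
E
```

```text
t: 3.1
ee_pos: [508.9, -434.4, 14.7]
orientation: [-2.916, -1.165, 0.002]
ft_force: [0.3, -0.8, 1.0]
width: 87.6
t: 3.77
ee_pos: [508.9, -434.3, 14.8]
orientation: [-2.916, -1.165, 0.002]
ft_force: [0.2, 0.3, -0.1]
width: 37.7
k=0 shift [ 0.14 -0.05 -0.03] turn [-0.1  0.  -0.1] q6 0.09
k=180 shift [ 0.14 -0.05 -0.03] turn [0.000e+00 1.000e-01 1.799e+02] q6 0.09
pose [ 508.9 -434.3   14.7] jaw deg -46.5 tilt 0.1 t 3.82 w 34.1 F [-0.4 -0.4 -0.6]
```

View pics/w_sq2.png

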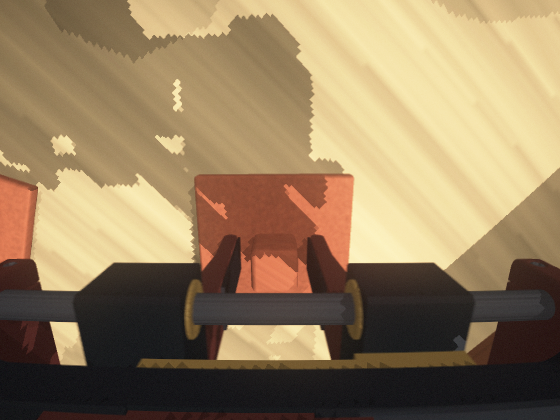

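The wrist picture shows the fingers straddling the knob at (275,260), still closing. I'll finish the grip and lift.

```bash
python3 -m jog '[[[0,0,0],[0,0,0]],[[0,0,0],[0,0,0]],[[0,0,0],[0,0,0]],[[0,0,0],[0,0,0]]]' 1; python3 -m jog '[[[0,0,-1],[0,0,0]],[[0,0,-3],[0,0,0]],[[0,0,-6],[0,0,0]],[[0,0,-9],[0,0,0]],[[0,0,-12],[0,0,0]],[[0,0,-14],[0,0,0]],[[0,0,-15.5],[0,0,0]],[[0,0,-15.5],[0,0,0]]]'; python3 - <<'E'
from h import *
c=eyes.get_calibration('wrist');im=eyes.get_image('wrist'); cv2.imwrite('pics/w_sq3.png',im)
o,R=tool(); p=o['ee_pos']; d=spotter.cut_out('wrist','lid_square'); m=d[0]['pixels'].astype(float); 
print([ (round(e['confidence'],2),int(e['pixels'].sum())) for e in d])
for dz in(-15,-18): print(fit('lid_square',[m],[c],p[:2],p[2]+dz))
goto(379,277.6,170,-38)
E
```

```text
t: 4.15
ee_pos: [509.0, -434.3, 14.7]
orientation: [-2.916, -1.165, 0.002]
ft_force: [1.2, -0.5, 0.1]
width: 24.1
t: 4.82
ee_pos: [510.7, -435.8, 174.2]
orientation: [2.913, 1.163, 0.003]
ft_force: [0.9, -0.3, -1.4]
width: 23.7
[(0.56, 14166)]
(np.float64(510.0938260174521), np.float64(-435.24703583457085), np.float64(43.65135830181504), np.float64(0.5355540606755197))
(np.float64(510.26523903817275), np.float64(-435.4389829910558), np.float64(43.84394833718733), np.float64(0.5141523614952123))
k=0 shift [ 3.961e+01 -6.058e+01  4.000e-02] turn [-0.   0.  -8.5] q6 0.09
k=180 shift [ 3.961e+01 -6.058e+01  4.000e-02] turn [0.000e+00 1.000e-01 1.715e+02] q6 0.09
pose [ 509.1 -434.4  170.2] jaw deg -46.5 tilt 0.05 t 4.92 w 24.3 F [-0.1  0.4 -1.4]
```

View pics/w_sq3.png

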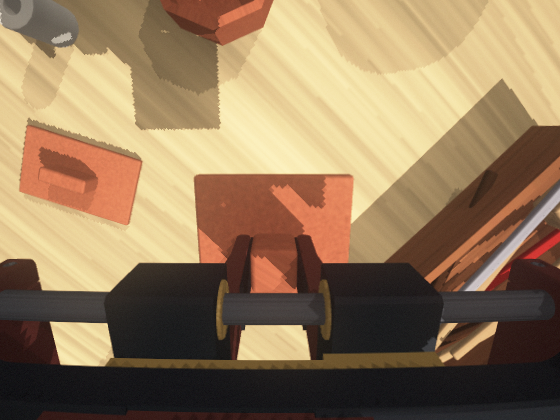

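```bash
python3 -m jog '[[[0.9,-1.8,-1],[0,0,-1]],[[2.3,-4.5,-2],[0,0,-2]],[[4,-7.7,-3],[0,0,-3]],[[5.7,-11,-3],[0,0,-4]],[[7.4,-14.3,-3],[0,0,-5]],[[9.1,-17.6,-3],[0,0,-6]],[[10.8,-20.9,-3],[0,0,-7]],[[12.5,-24.2,-3],[0,0,-8.5]]]'; python3 - <<'E'
from h import *
goto(324,207,200,-38)
E
```

```text
t: 5.58
ee_pos: [431.2, -170.9, 198.8]
orientation: [-2.82, -1.377, 0.004]
ft_force: [1.1, 1.0, -1.7]
width: 23.6
k=0 shift [ 2.322e+01 -3.169e+01 -3.000e-02] turn [-0.2  0.1  0.1] q6 0.26
k=180 shift [ 2.322e+01 -3.169e+01 -3.000e-02] turn [-1.000e-01 -3.000e-01 -1.799e+02] q6 0.26
pose [ 431.2 -170.9  198.8] jaw deg -37.9 tilt 0.22 t 5.58 w 23.6 F [ 1.1  1.  -1.7]
```

```bash
python3 -m jog '[[[2.3,-3.1,0],[0,0,0]],[[4.6,-6.3,0],[0,0,0]],[[6.9,-9.4,0],[0,0,0]],[[9.2,-12.5,0],[0,0,0]],[[11.5,-15.7,0],[0,0,0]],[[13.8,-18.8,0],[0,0,0]],[[16.1,-22,0],[0,0,0]],[[18,-24.6,0],[0,0,0]]]'; python3 -m jog '[[[1.7,-2.3,0],[0,0,0]],[[3,-4.1,0],[0,0,0]],[[4.2,-5.8,0],[0,0,0]],[[5,-6.8,0],[0,0,0]],[[5.2,-7.1,0],[0,0,0]],[[5.2,-7.1,0],[0,0,0]],[[5.2,-7.1,0],[0,0,0]]]';  python3 wfit.py pot_square 379 277 0 w_sq4; python3 - <<'E'
from h import *
goto(379,277.6,100,-38)
E
```

```text
t: 6.25
ee_pos: [345.6, 123.8, 198.5]
orientation: [-2.82, -1.377, 0.008]
ft_force: [-0.2, 0.2, -2.8]
width: 23.9
t: 6.83
ee_pos: [321.0, 207.8, 198.0]
orientation: [-2.82, -1.378, 0.011]
ft_force: [0.4, -0.9, -1.6]
width: 24.0
0.58 7972 [276. 106.] fit [ 3.7652e+02  2.7845e+02 -3.8390e+01  4.0000e-02]
k=0 shift [9.1  0.29 9.79] turn [-0.3  0.2  0. ] q6 1.20
k=180 shift [9.1  0.29 9.79] turn [  -0.4   -0.5 -180. ] q6 1.20
pose [321.4 207.6 198.3] jaw deg -38.0 tilt 0.4 t 6.93 w 23.7 F [-0.2  0.3 -1.9]
```

View pics/w_sq4.png

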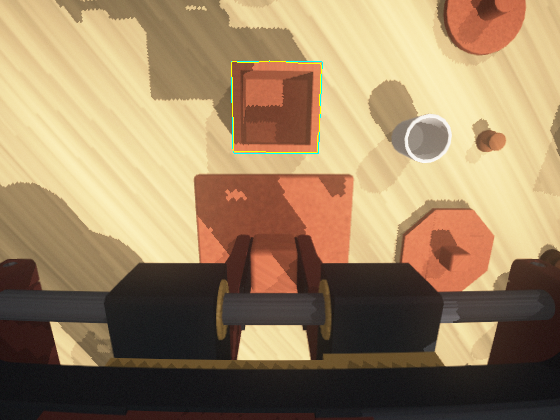

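The pot shows at (276,106) and fits at (376.5, 278.5) with yaw -38.4, consistent with the top view. I'll go over it and down.

```bash
python3 -m jog '[[[1.5,0.1,0],[-0.1,0,0]],[[3.5,0.1,0],[-0.2,0.1,0]],[[5.5,0.2,0.5],[-0.3,0.2,0]],[[7.5,0.2,2],[-0.3,0.2,0]],[[8.6,0.3,4],[-0.3,0.2,0]],[[8.9,0.3,6.5],[-0.3,0.2,0]],[[8.9,0.3,8.5],[-0.3,0.2,0.3]],[[8.9,0.3,9.5],[-0.3,0.2,0.3]]]'; python3 - <<'E'
from h import *
goto(377,276.8,77,-38.3)
E
```

```text
t: 7.6
ee_pos: [377.2, 274.4, 100.7]
orientation: [2.828, 1.368, -0.007]
ft_force: [-0.4, -0.0, -1.6]
width: 23.8
k=0 shift [ 0.18 -0.16  2.37] turn [-0.1  0.2 -0.1] q6 1.27
k=180 shift [ 0.18 -0.16  2.37] turn [4.000e-01 1.000e-01 1.799e+02] q6 1.27
pose [377.2 274.4 100.7] jaw deg -38.4 tilt 0.24 t 7.6 w 23.8 F [-0.4 -0.  -1.6]
```

```bash
python3 -m jog '[[[0.1,-0.1,0.8],[-0.1,0.2,0]],[[0.2,-0.1,1.6],[-0.1,0.2,0]],[[0.2,-0.2,2.2],[-0.1,0.2,0]],[[0.2,-0.2,2.5],[-0.1,0.2,0]],[[0.2,-0.2,2.5],[-0.1,0.2,0]],[[0.2,-0.2,2.5],[-0.1,0.2,0]]]'; python3 - <<'E'
from h import *
goto(377,276.8,71,-38.3)
cv2.imwrite('pics/s_sq5.png',cv2.resize(eyes.get_image('scene')[120:320,280:560],None,fx=2.5,fy=2.5))
E
```

```text
t: 8.1
ee_pos: [377.1, 277.3, 76.1]
orientation: [2.828, 1.368, 0.001]
ft_force: [-0.0, -0.5, -1.7]
width: 23.6
k=0 shift [-0.05  0.02  0.51] turn [ 0.  -0.  -0.1] q6 1.28
k=180 shift [-0.05  0.02  0.51] turn [-0.000e+00 -1.000e-01  1.799e+02] q6 1.28
pose [377.1 277.3  76.1] jaw deg -38.4 tilt 0.03 t 8.1 w 23.6 F [-0.  -0.5 -1.7]
```

View pics/s_sq5.png

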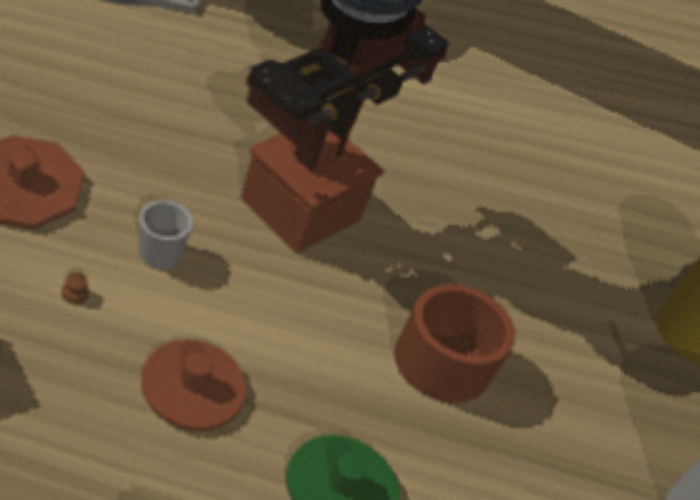

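The scene crop shows the square lid just above its pot, aligned with it. I'll lower it to contact.

```bash
python3 -m jog '[[[0,0,0.2],[0,0,0]],[[0,0,0.4],[0,0,0]],[[0,0,0.5],[0,0,0]],[[0,0,0.5],[0,0,0]],[[0,0,0.5],[0,0,0]]]'; python3 -m jog '[[[0,0,0.05],[0,0,0]],[[0,0,0.1],[0,0,0]],[[0,0,0.1],[0,0,0]]]';
```

```text
t: 8.57
ee_pos: [377.2, 277.4, 71.2]
orientation: [2.828, 1.368, 0.001]
ft_force: [-0.5, 0.0, -2.0]
width: 23.9
t: 8.82
ee_pos: [377.3, 277.5, 70.6]
orientation: [2.828, 1.368, 0.001]
ft_force: [0.1, -2.3, 4.5]
width: 23.9
```

```bash
python3 -m jog '[[[0,0,0],[0,0,0]],[[0,0,0],[0,0,0]],[[0,0,0],[0,0,0]],[[0,0,0],[0,0,0]],[[0,0,0],[0,0,0]]]' -0.2;  python3 -m jog '[[[0,0,-0.5],[0,0,0]],[[0,0,-2],[0,0,0]],[[0,0,-5],[0,0,0]],[[0,0,-8],[0,0,0]],[[0,0,-10],[0,0,0]],[[0,0,-11],[0,0,0]],[[-2,0,-12],[0,0,0]],[[-3,0,-12],[0,0,0]]]'; python3 - <<'E'
from h import *
goto(446,8,150,7.6-90)
goto(446,8,150,7.6)
im=eyes.get_image('wrist'); cv2.imwrite('pics/w_sq6.png',im)
d=spotter.cut_out('wrist','lid_square'); print([(e['confidence'],e['pixels'].sum()) for e in d])
c=eyes.get_calibration('wrist')
print(fit('lid_square',[d[0]['pixels'].astype(float)],[c],[377,278],56))
E
```

```text
t: 9.23
ee_pos: [377.3, 277.5, 70.6]
orientation: [2.828, 1.368, 0.001]
ft_force: [0.8, 0.9, 0.7]
width: 51.4
t: 9.9
ee_pos: [358.2, 253.5, 191.7]
orientation: [2.828, 1.369, 0.004]
ft_force: [0.1, -0.1, -0.6]
width: 52.6
k=0 shift [-13.82  22.11   4.17] turn [ 0.  -0.1 44.1] q6 1.26
k=180 shift [-13.82  22.11   4.17] turn [   0.2    0.  -135.9] q6 1.26
pose [358.2 253.5 191.7] jaw deg -38.3 tilt 0.13 t 9.9 w 52.6 F [ 0.1 -0.1 -0.6]
k=0 shift [-13.82  22.11   4.17] turn [  0.1  -0.1 -45.9] q6 1.26
k=180 shift [-13.82  22.11   4.17] turn [-1.000e-01 -1.000e-01  1.341e+02] q6 1.26
pose [358.2 253.5 191.7] jaw deg -38.3 tilt 0.13 t 9.9 w 52.6 F [ 0.1 -0.1 -0.6]
[(0.83, np.int64(8739))]
(np.float64(375.4828202182333), np.float64(277.47858961504676), np.float64(-37.65433181740462), np.float64(0.05266856485127522))
```

View pics/w_sq6.png

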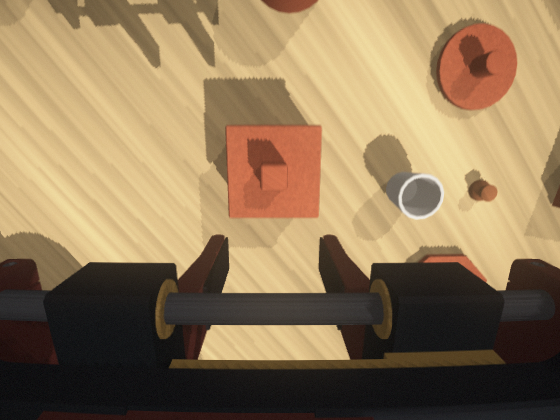

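The square lid is seated at (375.5, 277.5), yaw -37.7. It sits at pixel (275,171) in the wrist view, level and aligned. Next is the octagon lid.

```bash
python3 -m jog '[[[-1.2,2,0],[0,0,4]],[[-3.3,5.2,0.2],[0,0,10]],[[-5.4,8.6,0.6],[0,0,17]],[[-7.5,12,1.2],[0,0,24]],[[-9.6,15.4,2],[0,0,31]],[[-11.7,18.8,3],[0,0,38]],[[-13.2,21.2,4],[0,0,44]],[[-13.8,22.1,4.2],[0,0,44.1]]]'; python3 -m jog '[[[0,0,0],[0,0,0]]]'; python3 wfit.py lid_octagon 446 8 0 w_oc1;  python3 - <<'E'
from h import *
goto(446,8,15,-82.4)
E
```

```text
t: 10.67
ee_pos: [444.9, 4.3, 146.1]
orientation: [3.135, 0.194, -0.005]
ft_force: [0.1, -0.5, 0.7]
width: 52.6
t: 10.75
ee_pos: [445.0, 2.8, 144.8]
orientation: [3.135, 0.192, -0.008]
ft_force: [-0.4, -0.3, 0.2]
width: 52.7
0.7 10677 [268. 196.] fit [4.4509e+02 9.1400e+00 5.9200e+00 3.0000e-02]
k=0 shift [ 0.27 -0.33 13.02] turn [ 0.   0.3 -0.5] q6 1.43
k=180 shift [ 0.27 -0.33 13.02] turn [  0.5  -0.  179.5] q6 1.43
pose [444.4   4.5 145.3] jaw deg -82.9 tilt 0.29 t 10.85 w 52.5 F [-0.   1.   0.9]
```

View pics/w_oc1.png

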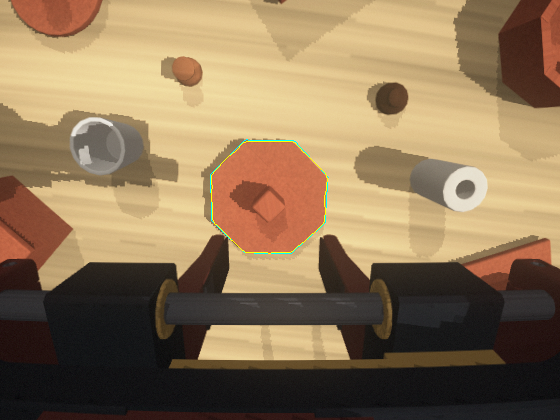

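The octagon's flats are at about 6.5°. The square knob in the picture, near (268,203), is turned 45° to the jaws, so the lid's x axis is at about 51°. I need to turn the jaws 45°.

```bash
python3 -m jog '[[[0.1,-0.1,0],[0,0.1,-6]],[[0.2,-0.2,0],[0,0.2,-12]],[[0.3,-0.3,1],[0,0.3,-18]],[[0.3,-0.4,2],[0,0.3,-24]],[[0.3,-0.5,3],[0,0.3,-30]],[[0.2,-0.5,4],[0,0.3,-36]],[[0.2,-0.5,5],[0,0.3,-42]],[[0.2,-0.5,5],[0,0.3,-44]]]'; python3 -m jog '[[[0,0,0],[0,0,0]]]'; python3 - <<'E'
from h import *
c=eyes.get_calibration('wrist'); im=eyes.get_image('wrist')
for yaw in (51.5,):
    for p in (prism(KN['octagon'],40,40),prism(PL['octagon'],12,12)):
        R=Ro.from_euler('z',yaw,degrees=True).as_matrix()
        q=proj(c,p[:len(p)//2]@R.T+[445.4,8.7,0]); cv2.polylines(im,[np.round(q).astype(int)],True,(255,255,0),1)
cv2.imwrite('pics/w_oc2.png',im)
goto(445.4,8.7,15,-38.5)
E
```

```text
t: 11.52
ee_pos: [444.0, 11.6, 94.1]
orientation: [-2.825, -1.368, 0.003]
ft_force: [-0.8, -0.3, 0.6]
width: 53.0
t: 11.6
ee_pos: [443.6, 13.2, 94.0]
orientation: [-2.821, -1.375, 0.004]
ft_force: [0.1, -0.5, -0.3]
width: 52.9
k=0 shift [-0.23  0.47  7.9 ] turn [-0.2  0.   0.4] q6 0.66
k=180 shift [-0.23  0.47  7.9 ] turn [-1.000e-01 -4.000e-01 -1.796e+02] q6 0.66
pose [443.4  13.3  94. ] jaw deg -38.1 tilt 0.25 t 11.65 w 52.4 F [-0.1  0.4 -0.3]
```

View pics/w_oc2.png

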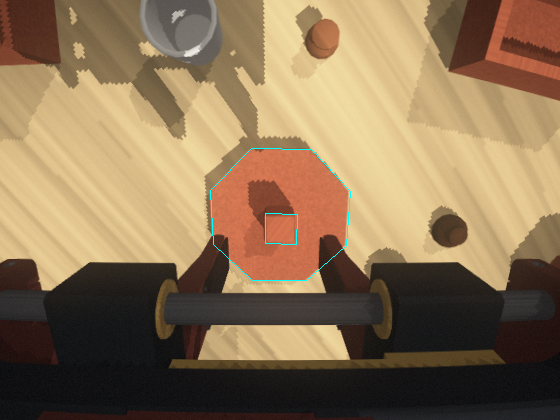

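The overlaid knob and plate outlines match, with the knob at (281,229). Going down to grip.

```bash
python3 -m jog '[[[-0.1,0.2,1],[-0.1,0,0.2]],[[-0.2,0.4,3],[-0.2,0,0.4]],[[-0.2,0.5,5],[-0.2,0,0.4]],[[-0.2,0.5,6.5],[-0.2,0,0.4]],[[-0.2,0.5,7.4],[-0.2,0,0.4]],[[-0.2,0.5,7.8],[-0.2,0,0.4]],[[-0.2,0.5,7.9],[-0.2,0,0.4]],[[-0.2,0.5,7.9],[-0.2,0,0.4]]]'; python3 -m jog '[[[0,0,0],[0,0,0]],[[0,0,0],[0,0,0]],[[0,0,0],[0,0,0]],[[0,0,0],[0,0,0]],[[0,0,0],[0,0,0]],[[0,0,0],[0,0,0]],[[0,0,0],[0,0,0]],[[0,0,0],[0,0,0]]]' 1; python3 - <<'E'
from h import *
goto(445.4,8.7,15,-38.5)
E
```

```text
t: 12.32
ee_pos: [446.0, 9.1, 15.3]
orientation: [-2.83, -1.364, 0.001]
ft_force: [-0.9, -0.2, 0.3]
width: 53.0
t: 12.98
ee_pos: [446.2, 9.1, 15.7]
orientation: [-2.83, -1.364, 0.001]
ft_force: [-0.2, -0.2, 7.0]
width: 23.5
k=0 shift [-0.08 -0.04  0.07] turn [-0.  0. -0.] q6 0.67
k=180 shift [-0.08 -0.04  0.07] turn [  0.   0. 180.] q6 0.67
pose [446.2   9.1  15.7] jaw deg -38.5 tilt 0.02 t 12.98 w 23.5 F [-0.2 -0.2  7. ]
```

```bash
python3 -m jog '[[[0,0,-1],[0,0,0]],[[0,0,-3],[0,0,0]],[[0,0,-6],[0,0,0]],[[0,0,-9.5],[0,0,0]],[[0,0,-13],[0,0,0]],[[0,0,-16],[0,0,0]],[[0,0,-18],[0,0,0]],[[0,0,-18.5],[0,0,0]]]';  python3 - <<'E'
from h import *
goto(579,-357,200,-26)
E
```

```text
t: 13.65
ee_pos: [447.9, 9.1, 204.4]
orientation: [2.827, 1.363, 0.008]
ft_force: [-0.4, 0.6, -2.5]
width: 23.7
k=0 shift [-20.48  33.05   0.52] turn [  0.3  -0.2 -12.5] q6 0.67
k=180 shift [-20.48  33.05   0.52] turn [ -0.3  -0.4 167.5] q6 0.67
pose [447.9   9.1 204.4] jaw deg -38.5 tilt 0.33 t 13.65 w 23.7 F [-0.4  0.6 -2.5]
```

```bash
python3 -m jog '[[[-1,1.6,0],[0.1,0,-1]],[[-3,4.8,0],[0.2,-0.1,-3]],[[-5,8.1,0],[0.3,-0.2,-5]],[[-7,11.3,0],[0.3,-0.2,-7]],[[-9,14.6,0],[0.3,-0.2,-9]],[[-11,17.8,0],[0.3,-0.2,-11]],[[-13,21,0],[0.3,-0.2,-12.5]],[[-15,24.2,0],[0.3,-0.2,-12.5]]]';  python3 - <<'E'
from h import *
goto(579,-357,200,-26)
E
```

```text
t: 14.32
ee_pos: [543.1, -260.5, 203.4]
orientation: [-2.662, -1.664, 0.003]
ft_force: [0.9, -0.3, -2.0]
width: 24.0
k=0 shift [-7.11  7.45  0.32] turn [-0.2  0.   0. ] q6 -0.01
k=180 shift [-7.11  7.45  0.32] turn [  -0.    -0.3 -180. ] q6 -0.01
pose [ 543.1 -260.5  203.4] jaw deg -26.0 tilt 0.17 t 14.32 w 24.0 F [ 0.9 -0.3 -2. ]
```

```bash
python3 -m jog '[[[-1.8,1.9,0.1],[-0.1,0,0]],[[-3.6,3.8,0.2],[-0.2,0,0]],[[-5.4,5.7,0.3],[-0.2,0,0]],[[-6.6,6.9,0.3],[-0.2,0,0]],[[-7.1,7.4,0.3],[-0.2,0,0]],[[-7.1,7.4,0.3],[-0.2,0,0]],[[-7.1,7.4,0.3],[-0.2,0,0]]]'; python3 wfit.py pot_octagon 632 -249 0 w_oc3;  python3 - <<'E'
from h import *
goto(632,-249,75,-26)
E
```

```text
t: 14.9
ee_pos: [577.6, -355.9, 198.9]
orientation: [-2.662, -1.664, 0.002]
ft_force: [0.5, -0.0, -2.6]
width: 24.2
0.88 11148 [275.  77.] fit [ 6.3005e+02 -2.4928e+02  2.0700e+01  3.0000e-02]
k=0 shift [11.93  0.23 12.46] turn [-0.1 -0.   0.1] q6 -0.12
k=180 shift [11.93  0.23 12.46] turn [ 0.000e+00 -1.000e-01 -1.799e+02] q6 -0.12
pose [ 577.9 -355.3  199.6] jaw deg -25.9 tilt 0.06 t 15.0 w 23.9 F [ 0.3  0.3 -2.6]
```

View pics/w_oc3.png

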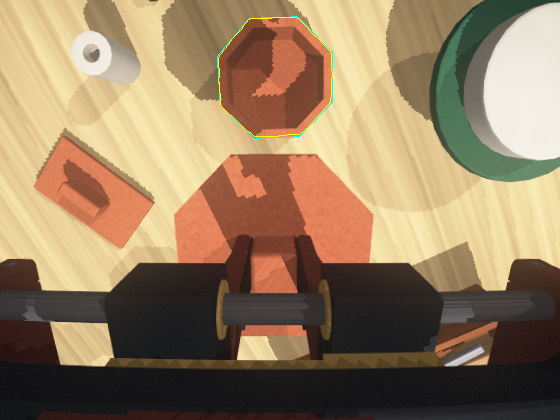

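```bash
python3 -m jog '[[[1.5,0,0],[0,0,-0.3]],[[4,0.1,0],[0,0,-0.9]],[[6.5,0.1,0.5],[-0.1,0,-0.9]],[[9,0.2,2],[-0.1,0,-0.9]],[[11,0.2,4.5],[-0.1,0,-0.9]],[[11.9,0.2,7],[-0.1,0,-0.9]],[[11.9,0.2,9.5],[-0.1,0,-0.9]],[[11.9,0.2,11],[-0.1,0,-0.9]]]'; python3 -m jog '[[[0,0,0.3],[0,0,0]],[[0,0,0.3],[0,0,0]]]'; python3 - <<'E'
from h import *
goto(631.7,-248.9,65,-25)
E
```

```text
t: 15.67
ee_pos: [630.7, -246.0, 87.3]
orientation: [-2.646, -1.69, 0.002]
ft_force: [-0.2, -0.0, -3.6]
width: 24.0
t: 15.83
ee_pos: [629.7, -244.6, 83.1]
orientation: [-2.643, -1.69, 0.005]
ft_force: [0.3, -0.1, -1.8]
width: 23.8
k=0 shift [-0.3   0.38  1.81] turn [-0.3 -0.   0.2] q6 0.04
k=180 shift [-0.3   0.38  1.81] turn [   0.    -0.5 -179.8] q6 0.04
pose [ 629.7 -244.6   83.1] jaw deg -24.8 tilt 0.33 t 15.83 w 23.8 F [ 0.3 -0.1 -1.8]
```

```bash
python3 -m jog '[[[-0.1,0.2,0.6],[-0.1,0,0.2]],[[-0.2,0.3,1.2],[-0.3,0,0.2]],[[-0.3,0.4,1.6],[-0.3,0,0.2]],[[-0.3,0.4,1.8],[-0.3,0,0.2]],[[-0.3,0.4,1.8],[-0.3,0,0.2]],[[-0.3,0.4,1.8],[-0.3,0,0.2]]]'; python3 - <<'E'
from h import *
goto(631.7,-248.9,61.5,-25)
cv2.imwrite('pics/s_oc4.png',cv2.resize(eyes.get_image('scene')[120:300,60:340],None,fx=2.5,fy=2.5))
E
```

```text
t: 16.33
ee_pos: [631.9, -249.2, 65.3]
orientation: [-2.65, -1.687, -0.0]
ft_force: [0.9, -0.3, -2.1]
width: 23.6
k=0 shift [ 0.02 -0.04  0.38] turn [-0. -0. -0.] q6 0.04
k=180 shift [ 0.02 -0.04  0.38] turn [ -0.   0. 180.] q6 0.04
pose [ 631.9 -249.2   65.3] jaw deg -25.0 tilt 0.02 t 16.33 w 23.6 F [ 0.9 -0.3 -2.1]
```

View pics/s_oc4.png

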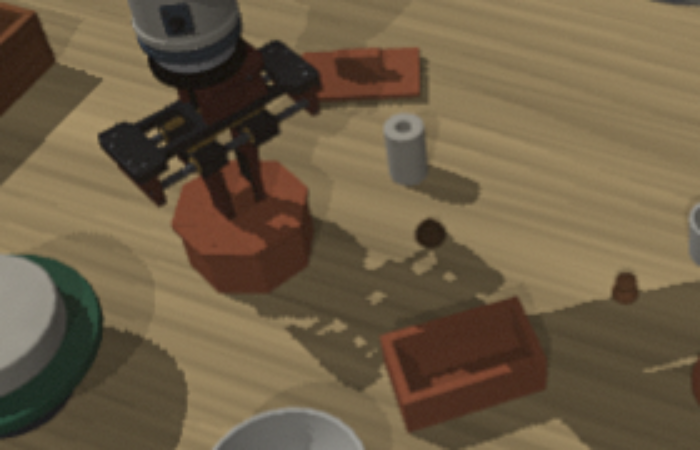

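The octagon lid sits squarely over its pot in the scene crop. I'll lower it to contact.

```bash
python3 -m jog '[[[0,0,0.15],[0,0,0]],[[0,0,0.3],[0,0,0]],[[0,0,0.4],[0,0,0]],[[0,0,0.4],[0,0,0]],[[0,0,0.4],[0,0,0]]]'; python3 -m jog '[[[0,0,0.05],[0,0,0]],[[0,0,0.05],[0,0,0]]]'
```

```text
t: 16.8
ee_pos: [632.2, -249.3, 61.7]
orientation: [2.65, 1.687, 0.0]
ft_force: [-1.3, -0.2, 1.9]
width: 24.1
t: 16.97
ee_pos: [632.2, -249.3, 61.7]
orientation: [2.65, 1.687, 0.0]
ft_force: [-1.9, 0.8, 5.7]
width: 23.9
```

```bash
python3 -m jog '[[[0,0,0],[0,0,0]],[[0,0,0],[0,0,0]],[[0,0,0],[0,0,0]],[[0,0,0],[0,0,0]],[[0,0,0],[0,0,0]]]' -0.2;  python3 -m jog '[[[0,0,-0.5],[0,0,0]],[[0,0,-2],[0,0,0]],[[0,0,-5],[0,0,0]],[[0,0,-8],[0,0,0]],[[-1,0,-10],[0,0,0]],[[-3,0,-11],[0,0,0]],[[-4,0,-12],[0,0,0]],[[-4,0,-12],[0,0,0]]]'; python3 wfit.py lid_octagon 632 -249 46 w_oc5; python3 - <<'E'
from h import *
goto(378,-263,150,24.7)
E
```

```text
t: 17.38
ee_pos: [632.3, -249.3, 61.5]
orientation: [2.65, 1.687, 0.0]
ft_force: [-0.7, 0.5, -0.0]
width: 51.7
t: 18.05
ee_pos: [615.7, -287.8, 185.0]
orientation: [2.648, 1.682, 0.004]
ft_force: [0.0, -0.4, -0.1]
width: 52.9
0.71 12114 [271. 158.] fit [ 6.3118e+02 -2.4984e+02  2.0360e+01  3.0000e-02]
k=0 shift [ -8.01 -22.44   3.17] turn [  0.1  -0.  -49.8] q6 -0.01
k=180 shift [ -8.01 -22.44   3.17] turn [-0.000e+00 -1.000e-01  1.302e+02] q6 -0.01
pose [ 615.1 -285.6  181.9] jaw deg -25.1 tilt 0.05 t 18.15 w 52.5 F [-0.5  0.6 -0.5]
```

View pics/w_oc5.png

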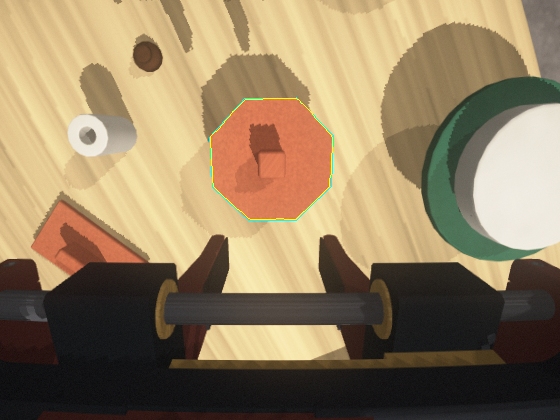

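The octagon lid is seated at (631.2, -249.8), yaw 20.4, level at pixel (271,158). On to the oblong lid.

```bash
python3 -m jog '[[[-0.6,-1.8,0],[0,0,-4]],[[-1.8,-5,0.3],[0,0,-11]],[[-3,-8.4,0.7],[0,0,-18]],[[-4.2,-11.8,1.2],[0,0,-25]],[[-5.4,-15.2,2],[0,0,-32]],[[-6.6,-18.6,2.6],[0,0,-39]],[[-7.7,-21.5,3],[0,0,-46]],[[-8,-22.4,3],[0,0,-49.8]]]'; python3 -m jog '[[[0,0,0],[0,0,0]],[[0,0,0],[0,0,0]]]'; python3 wfit.py lid_oblong 378 -263 0 w_ob1;  python3 - <<'E'
from h import *
goto(378,-263,15,24.7)
E
```

```text
t: 18.82
ee_pos: [373.0, -260.0, 149.5]
orientation: [-1.683, -2.644, -0.002]
ft_force: [-0.3, 0.9, -0.9]
width: 52.7
t: 18.98
ee_pos: [372.1, -258.9, 148.7]
orientation: [-1.685, -2.64, -0.002]
ft_force: [0.4, 1.2, -0.1]
width: 52.2
0.93 9245 [276. 202.] fit [ 3.7614e+02 -2.6216e+02 -6.4990e+01  4.0000e-02]
k=0 shift [-0.52  0.27 13.43] turn [-0.2 -0.4  0.3] q6 -1.07
k=180 shift [-0.52  0.27 13.43] turn [   0.6   -0.2 -179.7] q6 -1.07
pose [ 374.1 -260.   149.3] jaw deg 25.0 tilt 0.39 t 19.08 w 52.8 F [-0.3  0.3  0.1]
```

View pics/w_ob1.png

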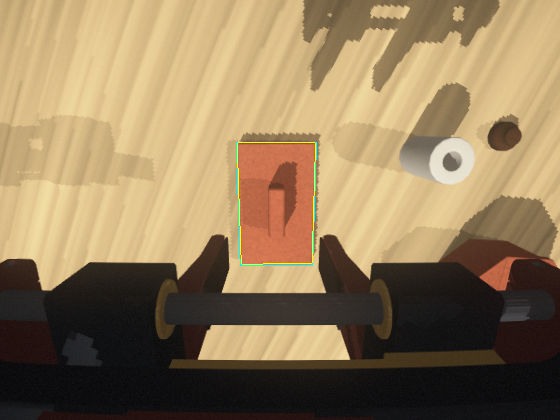

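The oblong lid fits at (276,202) in the wrist view, with its bar along tool x, so the jaws are across the bar. Down and grip.

```bash
python3 -m jog '[[[-0.1,0,2],[-0.1,-0.2,0]],[[-0.3,0.1,5],[-0.2,-0.4,0]],[[-0.4,0.2,8],[-0.2,-0.4,0]],[[-0.4,0.2,10.5],[-0.2,-0.4,0]],[[-0.4,0.2,12],[-0.2,-0.4,0]],[[-0.4,0.2,13],[-0.2,-0.4,0]],[[-0.4,0.2,13.4],[-0.2,-0.4,0]],[[-0.4,0.2,13.4],[-0.2,-0.4,0]]]'; python3 -m jog '[[[0,0,0],[0,0,0]],[[0,0,0],[0,0,0]],[[0,0,0],[0,0,0]],[[0,0,0],[0,0,0]],[[0,0,0],[0,0,0]],[[0,0,0],[0,0,0]],[[0,0,0],[0,0,0]],[[0,0,0],[0,0,0]]]' 1; python3 - <<'E'
from h import *
goto(377,-262.6,15,25)
E
```

```text
t: 19.75
ee_pos: [377.4, -262.1, 14.6]
orientation: [1.689, 2.649, 0.001]
ft_force: [0.4, -0.3, 0.2]
width: 52.8
t: 20.42
ee_pos: [377.4, -262.2, 15.0]
orientation: [1.689, 2.648, 0.0]
ft_force: [-0.9, 0.0, 7.2]
width: 16.2
k=0 shift [-0.02 -0.05  0.  ] turn [ 0.  0. -0.] q6 -1.07
k=180 shift [-0.02 -0.05  0.  ] turn [ 0.0e+00 -1.0e-01  1.8e+02] q6 -1.07
pose [ 377.4 -262.2   15. ] jaw deg 25.0 tilt 0.04 t 20.42 w 16.2 F [-0.9  0.   7.2]
```

```bash
python3 -m jog '[[[0,0,-1],[0,0,0]],[[0,0,-3],[0,0,0]],[[0,0,-6],[0,0,0]],[[0,0,-9.5],[0,0,0]],[[0,0,-13],[0,0,0]],[[0,0,-16],[0,0,0]],[[0,0,-18],[0,0,0]],[[0,0,-18.5],[0,0,0]]]';  python3 - <<'E'
from h import *
goto(779,-97,200,42)
E
```

```text
t: 21.08
ee_pos: [378.6, -263.2, 203.9]
orientation: [1.685, 2.643, -0.0]
ft_force: [0.5, -0.3, -1.6]
width: 15.7
k=0 shift [-1.82 43.31  0.56] turn [  0.2   0.4 -17. ] q6 -1.07
k=180 shift [-1.82 43.31  0.56] turn [  0.5  -0.2 162.9] q6 -1.07
pose [ 378.6 -263.2  203.9] jaw deg 25.0 tilt 0.4 t 21.08 w 15.7 F [ 0.5 -0.3 -1.6]
```

```bash
python3 -m jog '[[[-0.1,2,0],[0,0.1,-1]],[[-0.3,5.5,0],[0.1,0.2,-3]],[[-0.4,9.2,0],[0.2,0.4,-6]],[[-0.6,13,0],[0.2,0.4,-9]],[[-0.7,16.8,0],[0.2,0.4,-12]],[[-0.9,20.6,0],[0.2,0.4,-15]],[[-1,24.4,0],[0.2,0.4,-17]],[[-1.2,28.2,0],[0.2,0.4,-17]]]';  python3 - <<'E'
from h import *
goto(779,-97,200,42)
E
```

```text
t: 21.75
ee_pos: [640.0, -153.7, 203.3]
orientation: [-1.274, -2.868, 0.001]
ft_force: [0.9, -0.8, -1.9]
width: 15.7
k=0 shift [-5.11 14.12  0.28] turn [-0.1 -0.2  0.1] q6 -0.99
k=180 shift [-5.11 14.12  0.28] turn [   0.3   -0.2 -179.9] q6 -0.99
pose [ 640.  -153.7  203.3] jaw deg 42.1 tilt 0.21 t 21.75 w 15.7 F [ 0.9 -0.8 -1.9]
```

```bash
python3 -m jog '[[[-1.3,3.5,0.1],[0,-0.1,0]],[[-2.5,7,0.2],[-0.1,-0.2,0]],[[-3.6,10,0.3],[-0.1,-0.2,0]],[[-4.5,12.5,0.3],[-0.1,-0.2,0]],[[-5,13.8,0.3],[-0.1,-0.2,0]],[[-5.1,14.1,0.3],[-0.1,-0.2,0]],[[-5.1,14.1,0.3],[-0.1,-0.2,0]],[[-5.1,14.1,0.3],[-0.1,-0.2,0]]]'; python3 wfit.py pot_oblong 695 -4 0 w_ob3;  python3 - <<'E'
from h import *
goto(695,-4,75,42)
E
```

```text
t: 22.42
ee_pos: [777.4, -97.3, 198.4]
orientation: [-1.275, -2.869, 0.002]
ft_force: [0.3, -1.1, -1.8]
width: 15.9
0.76 9668 [274.  69.] fit [ 6.9428e+02 -3.8300e+00 -4.8850e+01  4.0000e-02]
k=0 shift [12.48  0.16 12.45] turn [-0.1 -0.   0. ] q6 -0.87
k=180 shift [12.48  0.16 12.45] turn [ 0.0e+00 -1.0e-01 -1.8e+02] q6 -0.87
pose [777.5 -97.8 199.4] jaw deg 42.0 tilt 0.08 t 22.52 w 16.1 F [ 0.1  0.6 -1.9]
```

View pics/w_ob3.png

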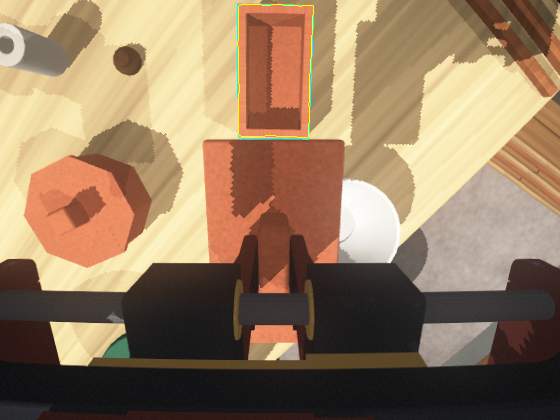

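The pot is at pixel (274,69) and the fit agrees with the other views. Moving over it.

```bash
python3 -m jog '[[[1.5,0,0],[0,0,0.2]],[[4.5,0.1,0],[-0.1,0,0.5]],[[7.5,0.1,0.5],[-0.1,0,0.5]],[[10,0.2,2.5],[-0.1,0,0.5]],[[11.8,0.2,5.5],[-0.1,0,0.5]],[[12.4,0.2,8.5],[-0.1,0,0.5]],[[12.5,0.2,11],[-0.1,0,0.5]],[[12.5,0.2,11.5],[-0.1,0,0.5]]]'; python3 -m jog '[[[0,0,0],[0,0,0]],[[0,0,0],[0,0,0]]]'; python3 - <<'E'
from h import *
goto(695,-3.6,60,41.5)
E
```

```text
t: 23.18
ee_pos: [691.0, -3.7, 80.5]
orientation: [-1.287, -2.858, 0.004]
ft_force: [-1.1, 0.1, -1.7]
width: 15.7
t: 23.35
ee_pos: [690.7, -4.3, 81.0]
orientation: [-1.288, -2.857, 0.004]
ft_force: [-0.6, -0.5, -1.9]
width: 15.9
k=0 shift [-0.25  0.38  2.1 ] turn [-0.3 -0.3 -0. ] q6 -0.75
k=180 shift [-0.25  0.38  2.1 ] turn [ -0.5   0.5 180. ] q6 -0.75
pose [690.7  -4.3  81. ] jaw deg 41.5 tilt 0.45 t 23.35 w 15.9 F [-0.6 -0.5 -1.9]
```

```bash
python3 -m jog '[[[-0.1,0.2,0.7],[-0.2,-0.2,0]],[[-0.2,0.3,1.4],[-0.3,-0.3,0]],[[-0.2,0.4,1.9],[-0.3,-0.3,0]],[[-0.2,0.4,2.1],[-0.3,-0.3,0]],[[-0.2,0.4,2.1],[-0.3,-0.3,0]],[[-0.2,0.4,2.1],[-0.3,-0.3,0]]]'; python3 - <<'E'
from h import *
goto(695,-3.6,56,41.5)
cv2.imwrite('pics/s_ob4.png',cv2.resize(eyes.get_image('scene')[180:340,120:380],None,fx=2.5,fy=2.5))
E
```

```text
t: 23.85
ee_pos: [694.9, -3.1, 59.9]
orientation: [-1.29, -2.864, 0.0]
ft_force: [-0.4, -0.4, -2.2]
width: 15.9
k=0 shift [-0.04 -0.02  0.39] turn [-0. -0. -0.] q6 -0.75
k=180 shift [-0.04 -0.02  0.39] turn [ -0.   0. 180.] q6 -0.75
pose [694.9  -3.1  59.9] jaw deg 41.5 tilt 0.03 t 23.85 w 15.9 F [-0.4 -0.4 -2.2]
```

View pics/s_ob4.png

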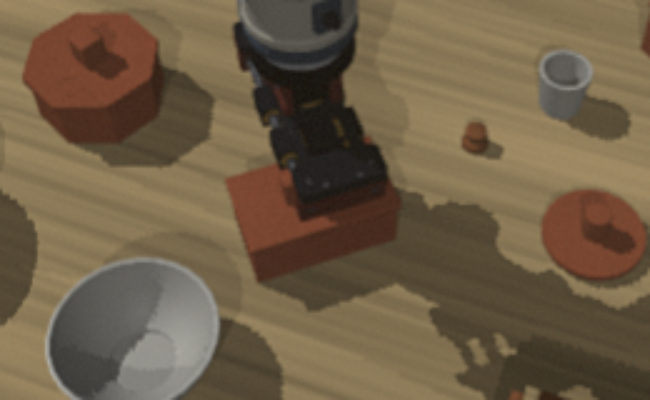

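The oblong lid is aligned just above its pot, and the octagon pot in the background is properly lidded. Lowering.

```bash
python3 -m jog '[[[0,0,0.15],[0,0,0]],[[0,0,0.3],[0,0,0]],[[0,0,0.4],[0,0,0]],[[0,0,0.4],[0,0,0]],[[0,0,0.4],[0,0,0]]]'; python3 -m jog '[[[0,0,0.05],[0,0,0]],[[0,0,0.05],[0,0,0]]]'
```

```text
t: 24.32
ee_pos: [695.0, -3.1, 56.1]
orientation: [-1.291, -2.864, -0.0]
ft_force: [0.5, 0.6, -2.2]
width: 16.1
t: 24.48
ee_pos: [695.1, -3.1, 56.1]
orientation: [-1.291, -2.864, -0.0]
ft_force: [-2.2, 0.3, 3.4]
width: 16.1
```

```bash
python3 -m jog '[[[0,0,0],[0,0,0]],[[0,0,0],[0,0,0]],[[0,0,0],[0,0,0]],[[0,0,0],[0,0,0]],[[0,0,0],[0,0,0]]]' -0.2;  python3 -m jog '[[[0,0,-0.5],[0,0,0]],[[0,0,-2],[0,0,0]],[[0,0,-5],[0,0,0]],[[0,0,-8],[0,0,0]],[[-1,0,-10],[0,0,0]],[[-3,0,-11],[0,0,0]],[[-4,0,-12],[0,0,0]],[[-4,0,-12],[0,0,0]]]'; python3 wfit.py lid_oblong 695 -4 41 w_ob5; python3 - <<'E'
from h import *
goto(622,224.5,150,41.5)
E
```

```text
t: 24.9
ee_pos: [695.1, -3.1, 56.0]
orientation: [-1.291, -2.864, -0.0]
ft_force: [0.1, -0.1, -0.1]
width: 45.9
t: 25.57
ee_pos: [724.2, -34.7, 179.7]
orientation: [1.291, 2.858, 0.003]
ft_force: [1.1, 0.1, 0.9]
width: 52.7
0.96 11195 [272. 153.] fit [ 6.951e+02 -1.720e+00 -4.846e+01  3.000e-02]
k=0 shift [25.89  9.62  2.62] turn [ 0.  -0.  -0.1] q6 -0.79
k=180 shift [25.89  9.62  2.62] turn [ -0.   -0.  179.9] q6 -0.79
pose [721.2 -33.2 176.1] jaw deg 41.4 tilt 0.03 t 25.67 w 52.3 F [ 0.5 -0.1  0. ]
```

View pics/w_ob5.png

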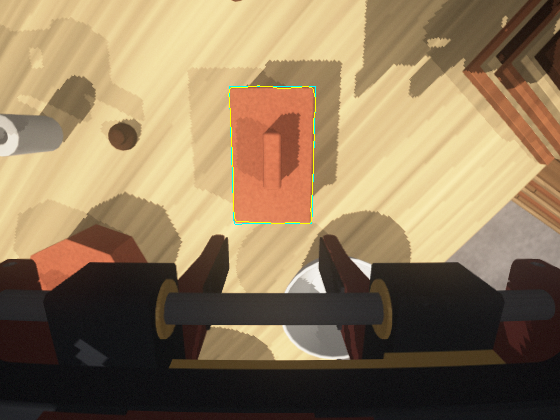

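The oblong lid is seated at (695.1, -1.7), yaw -48.5, at pixel (272,153). On to the brown round lid. The green one must not be touched.

```bash
python3 -m jog '[[[1.5,0.6,0],[0,0,0]],[[5,1.9,0.2],[0,0,0]],[[8.7,3.3,0.6],[0,0,0]],[[12.4,4.7,1],[0,0,0]],[[16.1,6,1.5],[0,0,0]],[[19.8,7.4,2],[0,0,0]],[[23,8.6,2.5],[0,0,0]],[[25,9.4,2.6],[0,0,0]]]'; python3 -m jog '[[[0.5,0.2,0],[0,0,0]],[[0.5,0.2,0],[0,0,0]],[[0.5,0.2,0],[0,0,0]]]'; python3 wfit.py lid_round 622 224.5 0 w_ro1;  python3 - <<'E'
from h import *
goto(622,224.5,15,41.5)
E
```

```text
t: 26.33
ee_pos: [621.7, 220.4, 147.9]
orientation: [-1.286, -2.861, 0.003]
ft_force: [0.1, 1.0, -0.0]
width: 53.0
t: 26.58
ee_pos: [618.8, 225.7, 147.2]
orientation: [-1.283, -2.862, 0.005]
ft_force: [0.3, -0.4, -0.2]
width: 52.6
0.64 6775 [405. 135.] fit [804.67 -90.17  33.95   1.  ]
k=0 shift [-0.17  0.21 13.28] turn [-0.2 -0.2  0. ] q6 -0.40
k=180 shift [-0.17  0.21 13.28] turn [   0.3   -0.4 -180. ] q6 -0.40
pose [620.  224.4 147.8] jaw deg 41.5 tilt 0.3 t 26.68 w 52.9 F [-0.9 -0.1  0.1]
```

View pics/w_ro1.png

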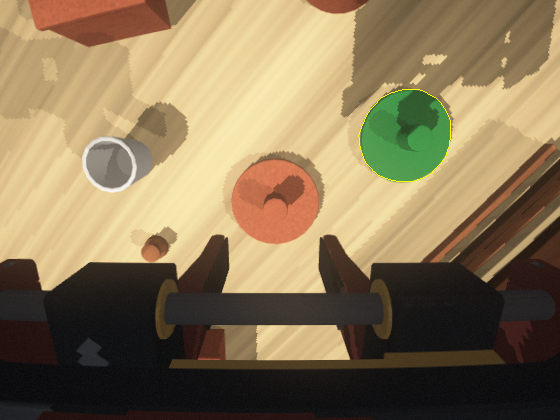

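The detector's first hit was the green look-alike at (405,135). The brown lid I want is at (275,201), so I'll pick the mask by that pixel.

```bash
cat > rfit.py <<'E'
from h import *
import sys
n=sys.argv[1]; x,y,z=map(float,sys.argv[2:5]); cam=sys.argv[5] if len(sys.argv)>5 else 'wrist'
c=eyes.get_calibration(cam); im=eyes.get_image(cam); d=spotter.cut_out(cam,n)
for e in d:
    m=e['pixels']; col=im[m].mean(0)
    ok=col[2]>1.3*col[1]
    print(round(e['confidence'],2),m.sum(),np.round(np.argwhere(m).mean(0)[::-1]),'red' if ok else 'not red')
    if ok: print('fit',np.round(fit(n,[m.astype(float)],[c],[x,y],z),2))
E
python3 rfit.py lid_round 622 224.5 0
```

```text
0.87 6680 [405. 133.] not red
0.27 511 [215. 341.] red
fit [804.67 -90.17  33.95   1.  ]
```

```bash
cat > cfit.py <<'E'
from h import *
import sys
n=sys.argv[1]; x,y,z=map(float,sys.argv[2:5]); u,v=map(int,sys.argv[5:7]); cam=sys.argv[7] if len(sys.argv)>7 else 'wrist'
c=eyes.get_calibration(cam); im=eyes.get_image(cam).astype(float)
m=((im[:,:,2]>1.75*im[:,:,1])&(im[:,:,2]>40)).astype(np.uint8)
m=cv2.morphologyEx(m,cv2.MORPH_OPEN,np.ones((3,3),np.uint8))
k,l=cv2.connectedComponents(m); mm=(l==l[v,u])
print(mm.sum(),np.round(np.argwhere(mm).mean(0)[::-1]))
r=fit(n,[mm.astype(float)],[c],[x,y],z); print('fit',np.round(r,2))
vv=im.astype(np.uint8)
a=(sil(c,parts(n),r[0],r[1],z,np.radians(r[2]))>.5).astype(np.uint8)
for q,col in((mm.astype(np.uint8),(0,255,255)),(a,(255,255,0))):
    cn,_=cv2.findContours(q,cv2.RETR_EXTERNAL,cv2.CHAIN_APPROX_NONE); cv2.drawContours(vv,cn,-1,col,1)
cv2.imwrite('pics/cfit_%d.png'%int(ctrl.get_obs()['t']*100),vv)
E
python3 cfit.py lid_round 622 224.5 0 275 225; python3 - <<'E'
from h import *
goto(621.5,224.5,15,41.5)
E
ls -t pics|head -1
```

```text
228971 [282. 212.]
fit [495.02 299.95  16.87   0.96]
k=0 shift [-0.09  0.15 13.3 ] turn [-0.2 -0.2 -0. ] q6 -0.40
k=180 shift [-0.09  0.15 13.3 ] turn [ -0.3   0.3 180. ] q6 -0.40
pose [620.4 224.2 148. ] jaw deg 41.5 tilt 0.27 t 26.83 w 52.8 F [-0.2 -0.1 -0.5]
cfit_2683.png
```

```bash
sed -i 's/1.75\*im/1.45*im/' cfit.py; python3 cfit.py lid_round 622 224.5 0 275 225;python3 -c "
import cv2;im=cv2.imread('pics/w_ro1.png');print(im[225,275],im[180,275],im[190,290],im[260,275])"; ls -t pics|head -1
```

```text
5782 [274. 198.]
fit [6.2073e+02 2.2529e+02 4.3500e+00 7.0000e-02]
[ 84 121 213] [ 85 122 213] [ 55  80 139] [157 213 237]
cfit_2688.png
```

The colour fit gives (620.7, 225.3), which agrees with the first measurement. Down and grip.

```bash
python3 -m jog '[[[0,0,2],[-0.1,-0.1,0]],[[0,0.1,5],[-0.2,-0.2,0]],[[0,0.1,8],[-0.2,-0.2,0]],[[0,0.1,10.5],[-0.2,-0.2,0]],[[0,0.1,12],[-0.2,-0.2,0]],[[0,0.1,13],[-0.2,-0.2,0]],[[0,0.1,13.3],[-0.2,-0.2,0]],[[0,0.1,13.3],[-0.2,-0.2,0]]]'; python3 -m jog '[[[0,0,0],[0,0,0]],[[0,0,0],[0,0,0]],[[0,0,0],[0,0,0]],[[0,0,0],[0,0,0]],[[0,0,0],[0,0,0]],[[0,0,0],[0,0,0]],[[0,0,0],[0,0,0]],[[0,0,0],[0,0,0]]]' 1; python3 - <<'E'
from h import *
goto(621.2,224.7,15,41.5)
cv2.imwrite('pics/w_ro2.png',eyes.get_image('wrist'))
E
```

```text
t: 27.55
ee_pos: [620.8, 224.7, 15.0]
orientation: [1.291, 2.864, -0.001]
ft_force: [0.6, -0.7, 0.6]
width: 52.5
t: 28.22
ee_pos: [621.2, 224.9, 15.8]
orientation: [1.29, 2.863, 0.0]
ft_force: [-1.7, -0.6, 7.0]
width: 23.6
k=0 shift [-0.01 -0.01  0.08] turn [ 0.  0. -0.] q6 -0.39
k=180 shift [-0.01 -0.01  0.08] turn [ 1.0e-01 -0.0e+00  1.8e+02] q6 -0.39
pose [621.2 224.9  15.8] jaw deg 41.5 tilt 0.05 t 28.22 w 23.6 F [-1.7 -0.6  7. ]
```

View pics/w_ro2.png

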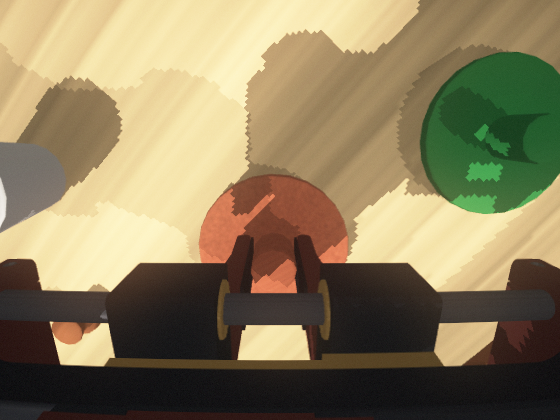

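The knob of the brown round lid is gripped, with the lid centred between the fingers at (273,240). Lift and move on.

```bash
python3 -m jog '[[[0,0,-1],[0,0,0]],[[0,0,-3],[0,0,0]],[[0,0,-6],[0,0,0]],[[0,0,-9.5],[0,0,0]],[[0,0,-13],[0,0,0]],[[0,0,-16],[0,0,0]],[[0,0,-18],[0,0,0]],[[0,0,-18.5],[0,0,0]]]';  python3 - <<'E'
from h import *
goto(589,347,200,41.5)
E
```

```text
t: 28.93
ee_pos: [622.9, 225.6, 205.6]
orientation: [1.288, 2.859, 0.008]
ft_force: [0.9, -0.1, -1.9]
width: 23.2
k=0 shift [11.34  5.5   0.56] turn [ 0.4  0.2 -0. ] q6 -0.39
k=180 shift [11.34  5.5   0.56] turn [  0.3  -0.6 180. ] q6 -0.39
pose [622.9 225.6 205.6] jaw deg 41.5 tilt 0.43 t 28.93 w 23.2 F [ 0.9 -0.1 -1.9]
```

```bash
python3 -m jog '[[[1,0.5,0.2],[0.1,0,0]],[[3.5,1.7,0.4],[0.3,0.1,0]],[[6.5,3.1,0.6],[0.4,0.2,0]],[[9,4.4,0.6],[0.4,0.2,0]],[[10.8,5.2,0.6],[0.4,0.2,0]],[[11.3,5.5,0.6],[0.4,0.2,0]],[[11.3,5.5,0.6],[0.4,0.2,0]],[[11.3,5.5,0.6],[0.4,0.2,0]]]'; python3 wfit.py pot_round 519 426 0 w_ro3;  python3 - <<'E'
from h import *
goto(519,426.4,85,41.5)
E
```

```text
t: 29.6
ee_pos: [588.6, 346.4, 198.2]
orientation: [-1.289, -2.864, 0.003]
ft_force: [0.6, 0.3, -1.0]
width: 23.7
0.66 6475 [273.  87.] fit [5.1675e+02 4.2769e+02 6.5300e+00 6.0000e-02]
k=0 shift [10.71  0.1  11.39] turn [-0.1 -0.  -0.1] q6 -0.21
k=180 shift [10.71  0.1  11.39] turn [-0.000e+00  1.000e-01  1.799e+02] q6 -0.21
pose [589.3 345.5 198.9] jaw deg 41.4 tilt 0.09 t 29.7 w 23.6 F [ 0.   0.4 -2.2]
```

View pics/w_ro3.png

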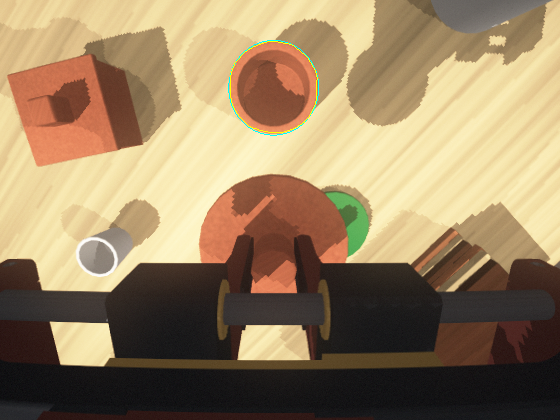

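```bash
python3 -m jog '[[[1.5,0,0],[0,0,0]],[[4.5,0,0],[-0.1,0,0]],[[7.3,0,0.5],[-0.1,0,0]],[[9.5,0,2.5],[-0.1,0,0]],[[10.6,0,5],[-0.1,0,0]],[[10.8,0,7.5],[-0.1,0,0]],[[10.8,0,9.5],[-0.1,0,0]],[[10.8,0,10],[-0.1,0,0]]]'; python3 -m jog '[[[0,0,0],[0,0,0]],[[0,0,0],[0,0,0]]]'; python3 - <<'E'
from h import *
goto(517.8,426.9,78,41.5)
E
```

```text
t: 30.37
ee_pos: [515.4, 425.0, 95.4]
orientation: [-1.291, -2.861, 0.007]
ft_force: [0.1, 0.9, -1.9]
width: 23.3
t: 30.53
ee_pos: [515.3, 424.5, 95.4]
orientation: [-1.292, -2.86, 0.009]
ft_force: [0.1, -0.1, -0.1]
width: 23.5
k=0 shift [0.01 0.36 1.74] turn [-0.4 -0.  -0.1] q6 -0.05
k=180 shift [0.01 0.36 1.74] turn [-1.000e-01  6.000e-01  1.799e+02] q6 -0.05
pose [515.3 424.5  95.4] jaw deg 41.4 tilt 0.37 t 30.53 w 23.5 F [ 0.1 -0.1 -0.1]
```

```bash
python3 -m jog '[[[0,0.1,0.6],[-0.2,0,0]],[[0,0.3,1.2],[-0.4,0,0]],[[0,0.4,1.6],[-0.4,0,0]],[[0,0.4,1.75],[-0.4,0,0]],[[0,0.4,1.75],[-0.4,0,0]],[[0,0.4,1.75],[-0.4,0,0]]]'; python3 - <<'E'
from h import *
goto(517.8,426.9,73.5,41.5)
cv2.imwrite('pics/s_ro4.png',cv2.resize(eyes.get_image('scene')[180:340,320:560],None,fx=2.5,fy=2.5))
E
```

```text
t: 31.03
ee_pos: [518.3, 427.1, 77.9]
orientation: [-1.294, -2.863, -0.001]
ft_force: [-0.5, -0.6, -1.6]
width: 23.4
k=0 shift [ 0.02 -0.05  0.44] turn [ 0.  -0.  -0.1] q6 -0.05
k=180 shift [ 0.02 -0.05  0.44] turn [-1.000e-01 -1.000e-01  1.799e+02] q6 -0.05
pose [518.3 427.1  77.9] jaw deg 41.4 tilt 0.05 t 31.03 w 23.4 F [-0.5 -0.6 -1.6]
```

View pics/s_ro4.png

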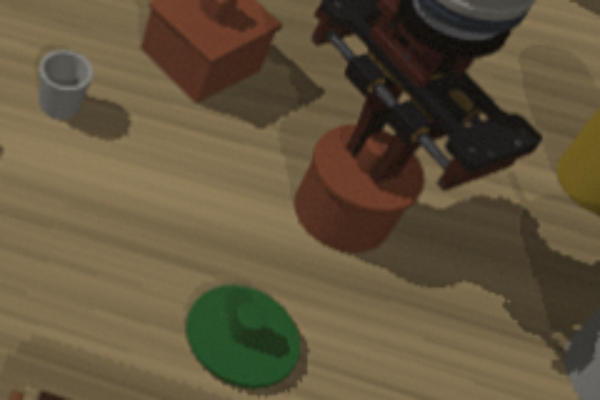

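The round lid sits centred just over its pot. Lowering.

```bash
python3 -m jog '[[[0,0,0.15],[0,0,0]],[[0,0,0.3],[0,0,0]],[[0,0,0.4],[0,0,0]],[[0,0,0.4],[0,0,0]],[[0,0,0.4],[0,0,0]]]'; python3 -m jog '[[[0,0,0.05],[0,0,0]],[[0,0,0.05],[0,0,0]]]'
```

```text
t: 31.5
ee_pos: [518.3, 427.1, 74.0]
orientation: [-1.294, -2.863, -0.001]
ft_force: [-0.1, 0.2, -1.3]
width: 23.4
t: 31.67
ee_pos: [518.3, 427.2, 73.8]
orientation: [-1.294, -2.863, -0.002]
ft_force: [-0.5, -1.2, 1.3]
width: 23.4
```

```bash
python3 -m jog '[[[0,0,0.05],[0,0,0]],[[0,0,0.05],[0,0,0]]]'; python3 -m jog '[[[0,0,0],[0,0,0]],[[0,0,0],[0,0,0]],[[0,0,0],[0,0,0]],[[0,0,0],[0,0,0]],[[0,0,0],[0,0,0]]]' -0.2;  python3 -m jog '[[[0,0,-0.5],[0,0,0]],[[0,0,-2],[0,0,0]],[[0,0,-5],[0,0,0]],[[0,0,-8],[0,0,0]],[[-1,0,-10],[0,0,0]],[[-3,0,-11],[0,0,0]],[[-4,0,-12],[0,0,0]],[[-4,0,-12],[0,0,0]]]'; python3 wfit.py lid_round 518 427 58 w_ro5
```

```text
t: 31.83
ee_pos: [518.3, 427.2, 73.7]
orientation: [-1.294, -2.863, -0.002]
ft_force: [-2.4, -0.7, 4.8]
width: 23.4
t: 32.25
ee_pos: [518.3, 427.2, 73.6]
orientation: [-1.294, -2.863, -0.002]
ft_force: [-0.9, 0.2, -0.3]
width: 52.0
t: 32.92
ee_pos: [547.1, 396.5, 197.0]
orientation: [1.295, 2.859, 0.008]
ft_force: [-1.0, 0.3, 0.3]
width: 52.8
0.81 6729 [271. 157.] fit [5.1873e+02 4.2768e+02 3.8600e+00 7.0000e-02]
```

View pics/w_ro5.png

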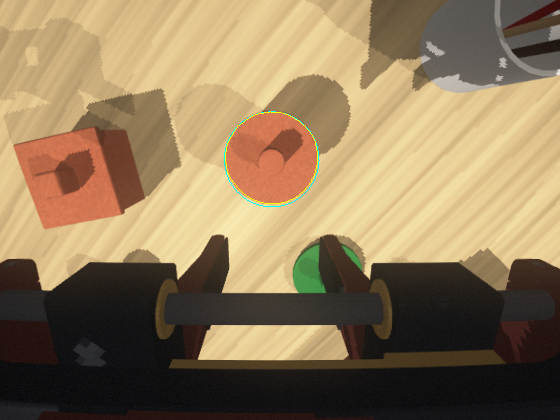

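The round lid is seated, at pixel (271,157). Last, an overall check with the fixed cameras. I'm raising the tool first.

```bash
python3 -m jog '[[[-1,0,-2],[0,0,0]],[[-3,-1,-5],[0,0,0]],[[-5,-3,-8],[0,0,0]],[[-7,-6,-10],[0,0,0]],[[-8,-9,-10],[0,0,0]],[[-9,-12,-10],[0,0,0]],[[-9,-13,-10],[0,0,0]],[[-9,-13,-10],[0,0,0]]]'; python3 - <<'E'
from h import *
P={'octagon':(631.5,-249.3),'square':(377.7,278),'oblong':(694.8,-3.9),'round':(517.8,426.9)}
for cam in('top','scene'):
    c=eyes.get_calibration(cam); im=eyes.get_image(cam); cv2.imwrite(f'pics/{cam}_end.png',im)
    for s,p in P.items():
        d=spotter.cut_out(cam,'lid_'+s)
        for e in d:
            m=e['pixels']; col=im[m].mean(0)
            if e['confidence']<.3 or col[2]<1.3*col[1]: continue
            print(cam,s,round(e['confidence'],2),np.round(fit('lid_'+s,[m.astype(float)],[c],p,H[s]-4),2),p); break
    for s in('cup','prop'):
        d=spotter.cut_out(cam,s); print(s,[(round(e['confidence'],2),np.round(np.argwhere(e['pixels']).mean(0)[::-1])) for e in d[:2]])
E
```

```text
t: 33.68
ee_pos: [504.3, 242.2, 292.9]
orientation: [-1.296, -2.859, 0.001]
ft_force: [-1.1, 0.9, -0.2]
width: 52.8
top octagon 0.98 [ 6.3305e+02 -2.5066e+02  1.8880e+01  5.0000e-02] (631.5, -249.3)
top square 0.75 [ 3.8054e+02  2.7776e+02 -3.9550e+01  2.3000e-01] (377.7, 278)
top oblong 0.77 [ 6.9821e+02 -3.0800e+00 -4.7080e+01  9.0000e-02] (694.8, -3.9)
cup [(0.76, array([212., 229.]))]
prop [(0.81, array([339., 229.]))]
scene octagon 0.65 [ 6.2990e+02 -2.4952e+02  1.8460e+01  9.0000e-02] (631.5, -249.3)
scene square 0.78 [ 3.7794e+02  2.7764e+02 -3.7760e+01  8.0000e-02] (377.7, 278)
scene oblong 0.88 [ 6.9521e+02 -2.8700e+00 -4.8890e+01  9.0000e-02] (694.8, -3.9)
scene round 0.87 [5.1704e+02 4.2685e+02 8.9100e+00 1.5000e-01] (517.8, 426.9)
cup [(0.92, array([345., 213.]))]
prop [(0.8, array([223., 180.]))]
```

View pics/top_end.png

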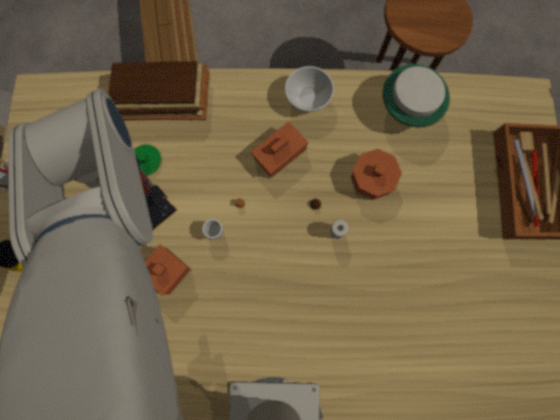

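View pics/scene_end.png

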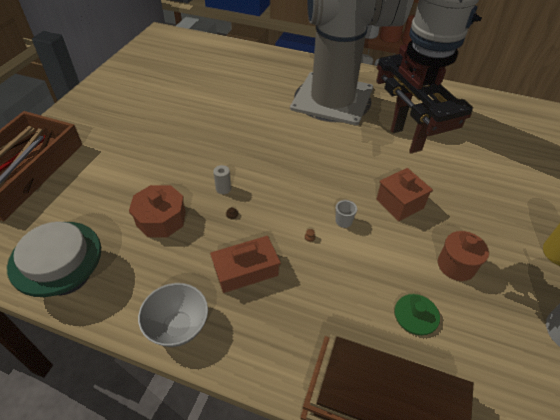

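Both views show all four lids seated, with the cup and prop at the same pixels as before. The top view of the round lid is hidden by the arm, but the wrist and scene fits agree on it. The gripper is clear, so I'm handing in.

```bash
python3 - <<'E'
from workcell import ctrl
print(ctrl.close_job(), ctrl.get_obs()['t'])
E
```

```text
the job is handed in; nothing more can be done
the job is handed in; nothing more can be done
```

All four lids are on the pots of their own shape, set down under light contact (about 3–6 N) and released at the rim. I handed the job in at about 34 s of the 120 s, and it returned no verdict.

| Lid | Last wrist fit (mm) | Offset from pot centre | Lined up within |
|---|---|---|---|
| Octagon | (631, -250) | about 1 mm | about 1° |
| Square | (375, 277) | about 2 mm | about 1° |
| Oblong | (695, -2) | about 2 mm | about 1° |
| Round | (519, 428) | about 1 mm | not needed |

- **Pots, cup and prop:** The lids ended within about 4 mm of where the pots were measured before. The cup and prop are within a pixel of where they started, and the green look-alike was not touched.
- **Checks that were weak or disagreed:**
  - **Round lid, top view:** The arm hid it at the end, so it rests on the wrist and scene views only.
  - **Square lid, top view:** The final fit was poor (residual 0.23, with the arm alongside) but still within 3 mm.
  - **Round lid, before the pick:** The detector put the green look-alike first and missed the brown lid, so I found it by colour.
- **Level and height:** I judged these by eye in the pictures and by the tool height at contact; I did not measure them separately.

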